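# Open the carton and eject the blade insert

## Task

Open the cardboard carton: first swing its wide (overlapping) flap up and fold it back until it leans at least 30 degrees past upright, then do the same with the narrow flap, without crushing either. Then push the black ejector knob inside to the end of its travel, so that the slicing-blade insert comes out of its holder, pick the insert up and lay it flat, blade side up, inside the low steel tray, without dropping it. Leave both flaps folded back and do not disturb the other kitchen things.

Things in the scene. Friction and masses are not known exactly. Their poses are not given: they have to be found in the camera images.
- carton: Open-topped cardboard carton, fixed on the counter, 220 along its x, 180 along its y, 115 high, walls 5 thick; origin at the centre of its underside, z up. The two flaps close its top: the wide one is hinged along the top edge at its +y side, the narrow one along the top edge at its -y side.
- holder (a point): Top of the flat paper-pulp deck inside the carton (70 above the counter), at the middle of the carton; axes as the carton. Grey holder on the deck: two channel walls from x = -5 to 80, 9.5 wide, inner faces at y = +-18.5, tops 18 above the deck; a slotted roof 18 to 22 above the deck over x = 45 to 83. The deck from x = -105 to -5 is bare: the insert slides out onto it.
- flap_wide (a joint): Angle of the wide flap (rad): 0 shut (level), 1.57 upright, stop at 2.7. It starts some way ajar with its free edge above the narrow flap. Cardboard, 216 along the carton's x, 110 from hinge to free edge, 4 thick; its stiff crease stays where it is left.
- flap_narrow (a joint): Angle of the narrow flap (rad): 0 shut, 1.57 upright, stop at 2.7; it starts slightly ajar. 216 along the carton's x, 80 from hinge to free edge, 4 thick; stays where it is left.
- flap_wide_hinge (a point): Middle of the wide flap's hinge line, on the carton's rim (115 above the counter); the hinge runs along the carton's x.
- flap_wide_edge (a point): Middle of the wide flap's free edge (moves with the flap).
- flap_narrow_hinge (a point): Middle of the narrow flap's hinge line, on the carton's rim; the hinge runs along the carton's x.
- flap_narrow_edge (a point): Middle of the narrow flap's free edge (moves with the flap).
- ejector (a joint): Travel of the ejector slide (m): 0 at rest, 0.045 fully pressed (toward the carton's -x). A spring of about 2 N at rest and 8 N at the end returns it when let go; the insert stays out.
- ejector_knob (a point): Centre of the pushed face of the black ejector knob (the face toward the carton's +x; push toward -x). The knob is a block 10 along x, 26 along y, 17 high, top 114 above the counter, standing on a plate whose top is 97 above the counter; at rest 45 is free between this face and the carton's end wall.
- insert: Slicing-blade insert for the food processor: white plastic frame 80 along its x, 34 along its y, 16 high, a steel blade on its top; about 60 g. Origin at the centre of its underside. It starts in the channel, rear end under the roof; once ejected, its front half lies on the bare deck with finger room on both sides and its rear is clear of the roof: it lifts straight up.
- tray: Low steel tray fixed on the counter, 180 along its x, 130 along its y, rim 12 high, walls 4 and floor 4 thick; origin at the centre of its underside.
- bowls: Stack of three nested white plastic prep bowls, 160 across, 94 high. Bystander.
- sieve: Steel hand sieve, bowl 150 across and 55 high, straight handle 115 long along its -x. Bystander.
- baster: Grey silicone baster bulb standing upright, 52 across, 68 high. Bystander.
- jar: Glass jar with cork lid, 52 across, 78 high. Bystander.
- cup: Small steel cup, 56 across, 50 high. Bystander.
- spatula: Wooden-handled spatula lying flat, along its x. Bystander.
There are look-alikes about, which are no part of the job. Leave any pink look-alike of the tray alone.

How it is judged:
On the way, in this order (a step that is already met when the one before it is completed fails the run):
1. the wide flap is folded back past upright (value of joint flap_wide above 1.95 rad), for 0.2 s.
2. the narrow flap is folded back past upright (value of joint flap_narrow above 1.95 rad), for 0.2 s.
3. the ejector is pushed to the end of its travel (value of joint ejector above 0.041 m), for 0.05 s.
4. the insert is lifted out of the carton (z of insert in the frame of carton above 0.1 m and contact force between the fingers and insert above 0.3 N), for 0.1 s.
At the end, for the whole second after the job is handed in: The insert lies at rest, released, flat (within 0.12 rad) and blade side up on the tray's floor (its centre within 75 mm along and 55 mm across of the tray's centre, underside less than 5 mm above the floor), and both flaps are still folded back beyond 1.95 rad (value of joint each of flap_wide, flap_narrow above 1.95 rad and x of insert in the frame of tray between -0.075 and 0.075 m and y of insert in the frame of tray between -0.055 and 0.055 m and z of insert in the frame of tray below 0.009 m and angle between insert's own z axis and vertical below 0.12 rad and linear speed of insert below 0.02 m/s); the robot touches nothing.
It fails at once if a flap is crushed (pressed with more than 30 N) (contact force between the fingers and flap_wide above 30 N or contact force between the fingers and flap_narrow above 30 N).
It fails at once if the insert is dropped from more than 50 mm over the tray (contact force between the fingers and insert below 0.01 N and z of insert in the frame of tray above 0.05 m and x of insert in the frame of tray between -0.075 and 0.075 m and y of insert in the frame of tray between -0.055 and 0.055 m).
It fails at once if another kitchen thing is moved by more than 30 mm (distance of any of bowls, sieve, baster, jar, cup, spatula from where it was at the start of the episode above 0.03 m).
It also fails if it takes over 72 s, if anything falls off the work surface, if the arm or the gripper's body presses on something with over 40 N, if the wrist force passes 120 N, or if a joint passes its speed limit or range.

## Robot

A 6-joint arm with a two-finger parallel gripper is mounted at the origin on the work surface. World frame = base frame: x ahead of the robot, y to its left, z up, the work surface at z = 0. Lengths are in m, angles in rad, forces in N, time in s.
With the tool pointing down it reaches from about 0.3 to 0.775 m from the base axis. Payload 14.6 kg.
Tool frame: the origin (TCP) lies between the finger pads; the fingertips stand 19 mm ahead of it and the grasp point (between the pads) is the TCP (ctrl.finger_overhang is the distance from the TCP to the fingertips, in m); z points along the fingers, y is the line along which they close (so a half turn about z gives the same grasp; the last joint's range is limited). The gripper opens to 94 mm and grips with 3 to 60 N. Pads are 16 mm wide; open, the fingers measure 119 mm over their backs; the gripper's body (75 mm by 177 mm) begins 78 mm behind the grasp point.
Start: joints at [-1.415, 0.3, 1.521, -0, 1.321, -0.067], TCP at [0.122, -0.536, 0.187] pointing down, gripper open.
Joint ranges: [-3.03, 3.03], [-0.79, 2.21], [0.23, 2.52], [-1.04, 4.18], [0, 3.07], [-2.55, 2.55]. Speed limits (rad/s): [2.22, 2.22, 2.57, 3.14, 3.14, 3.14].

## Interface

Orientations are given as a rotation vector (axis times angle).
In Python, from station import ctrl, optics gives the robot as it stands.
- The arm moves only by the shell command python3 -m creep 'ROWS' [FORCE]. ROWS is JSON, a list that holds one entry, the list of rows, each a list of 7 numbers: the shift along the tool's x, y, z each as a share of 40 cm, from -1 to 1, then the turn, a rotation vector about the tool's x, y, z each as a share of 90 degrees, from -1 to 1, then the opening, from -1 (shut) to 1 (fully open). In form: [[[dx, dy, dz, wx, wy, wz, gripper], ...]]. A call has 1 to 12 rows; each row is the pose to reach, as a shift and turn from the pose commanded when the call began, along the tool's axes at that moment; what a row does not reach only later rows make up. A row lasts 1/10 s, in which the tool goes at most 50 mm and 8.59 degrees, less where a joint would pass 70% of its speed; a pose out of reach is approached as far as the arm can. A call with a number of a shift or a turn outside -1 to 1 is refused whole. A call with a gripper value outside its range is refused whole. The fingers move at their own pace and stop on an object; FORCE is the grip in N (left out, the last holds). Time passes only in rows, so rows that repeat a pose let the fingers close. It gives the time, the measured TCP pose, the force, the opening and the grip force at its end, in the units of the state.
- ctrl.read_state(): the state, without advancing time (a new reading comes with each control period).
- optics.snapshot(name): name is "scene" or "top"; returns the picture (384x512x3 uint8, red, green, blue); there is no depth.
- optics.calibration(name): a dict with "intrinsics" (3x3 intrinsics, pixels), "rvec" (rotation vector, rad) and "tvec" (3), from world to camera coordinates, as OpenCV has them. Camera axes: x right, y down, z forward; pixel columns grow to the right and rows downward; lengths in m; the calibration is good to about 2 mm. A picture is of the moment at which its call begins. calibration takes no time and is no camera call.
- ctrl.hand_in(): hands the job in; it is judged then, once.
The state is a dict: "clock": time; "joint_positions": joint angles; "qvel": joint speeds; "joint_efforts": joint torques, N m; "ee_pos": TCP position; "tcp_rot": TCP orientation; "contact_force": force on the tool from outside, world axes, zero at the start; "wrist_torque": the same for the moment, N m; "finger_gap": finger opening in m; "grip_force": force on a finger pad.
Only numpy, scipy, OpenCV 4.12 (cv2) and the standard library are available. Lean on these libraries where they do the work, as an engineer would, in place of code of your own. Each camera call takes 0.05 s, during which the arm holds its last target. There are 200 camera calls.

## Working session

There is one attempt and no reset: what is moved stays moved. The work goes in short steps, Python scripts to look and compute and a shell command to move; the robot and the scene stay as the last step left them, time stands still between calls to the robot, and variables do not carry over. Pictures are saved under pics/ and viewed, at most 10 in all, crops included, and the job is handed in when it is done.

```bash
ls; mkdir -p pics
python3 - <<'E'
from station import ctrl, optics
import cv2,numpy as np
for n in ("scene","top"):
    im=optics.snapshot(n); cv2.imwrite(f"pics/{n}0.png",cv2.resize(im[:,:,::-1],(800,600),interpolation=cv2.INTER_CUBIC)); cv2.imwrite(f"raw_{n}0.png",im[:,:,::-1])
    print(optics.calibration(n))
print(ctrl.read_state(),ctrl.finger_overhang)
E
```

```text
pics
{'intrinsics': array([[365.12451913,   0.        , 260.53287772],
       [  0.        , 365.12451913, 191.06418259],
       [  0.        ,   0.        ,   1.        ]]), 'rvec': array([ 2.19419247,  0.87180407, -0.35628814]), 'tvec': array([-0.36648814, -0.18095592,  1.70858087])}
{'intrinsics': array([[363.44448705,   0.        , 257.44236598],
       [  0.        , 363.44448705, 187.65163108],
       [  0.        ,   0.        ,   1.        ]]), 'rvec': array([ 2.1998247 , -2.18897366,  0.12290313]), 'tvec': array([-0.02052081,  0.53506418,  1.19114661])}
{'clock': 0.1, 'joint_positions': array([-1.41458857e+00,  3.00407692e-01,  1.52149058e+00,  4.96113707e-06,
        1.32070891e+00, -6.65974989e-02]), 'qvel': array([ 0.00165857, -0.00136243, -0.00283417, -0.00048125, -0.00077425,
        0.00143291]), 'joint_efforts': array([ 4.27232399e-04, -5.32646406e+01, -3.53284156e+01,  7.09057529e-02,
        2.35340249e-02, -6.88115301e-05]), 'ee_pos': array([ 0.12149317, -0.53616234,  0.18665941]), 'tcp_rot': array([-3.12111114e+00, -3.49143603e-01,  6.38158258e-05]), 'contact_force': array([ 0.25650803, -0.40827428, -0.59248682]), 'wrist_torque': array([-0.0138685 ,  0.0012966 ,  0.02372188]), 'grip_force': 0.0, 'finger_gap': 0.09385241092853226} 0.019
```

View pics/scene0.png

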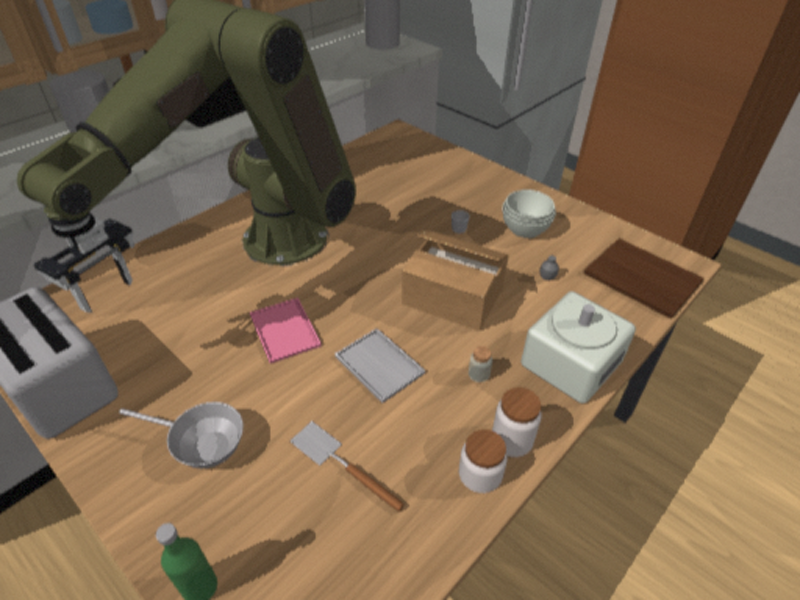

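View pics/top0.png

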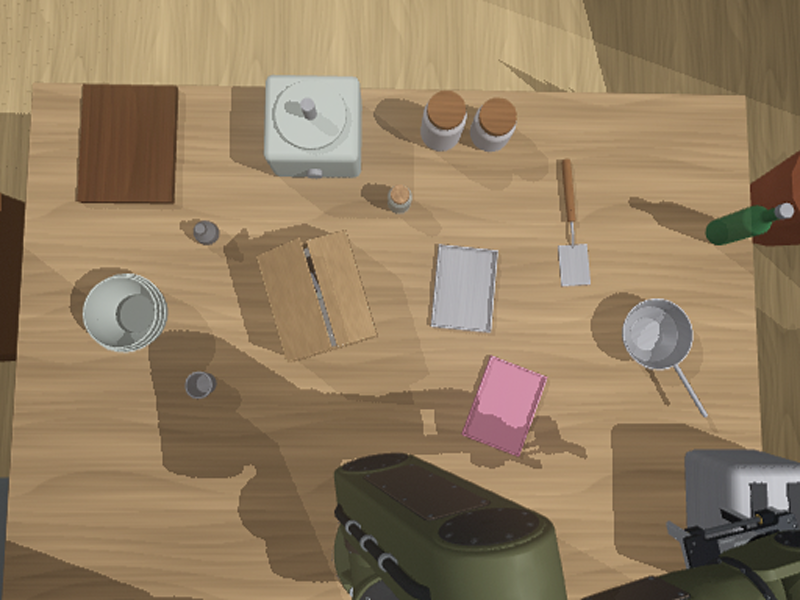

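Overview: carton near top-image (318,297), steel tray at (464,288), pink decoy at (505,405). I need a close-up of the carton.

```bash
cat > h.py <<'E'
from station import ctrl, optics
import cv2,numpy as np
from scipy.spatial.transform import Rotation as R
C={n:optics.calibration(n) for n in("scene","top")}
def ray(n,u,v):
    c=C[n];Rm=cv2.Rodrigues(c["rvec"])[0];d=Rm.T@np.linalg.inv(c["intrinsics"])@[u,v,1];return -Rm.T@c["tvec"],d
def onz(n,u,v,z):
    o,d=ray(n,u,v);return o+d*(z-o[2])/d[2]
def proj(n,P):
    c=C[n];return cv2.projectPoints(np.float64(P).reshape(-1,1,3),c["rvec"],c["tvec"],c["intrinsics"],None)[0].reshape(-1,2)
def tri(u1,u2):
    A=[];b=[]
    for n,u in(("scene",u1),("top",u2)):
        o,d=ray(n,*u);d/=np.linalg.norm(d);M=np.eye(3)-np.outer(d,d);A.append(M);b.append(M@o)
    return np.linalg.lstsq(np.vstack(A),np.hstack(b),rcond=None)[0]
def crop(n,x0,x1,y0,y1,f,out):
    im=optics.snapshot(n);cv2.imwrite("raw_"+out,im[:,:,::-1]);cv2.imwrite("pics/"+out,cv2.resize(im[y0:y1,x0:x1,::-1],None,fx=f,fy=f,interpolation=cv2.INTER_CUBIC));return im
E
python3 - <<'E'
import cv2,numpy as np
a=cv2.imread("raw_top0.png")[135:245,145:255];b=cv2.imread("raw_scene0.png")[135:235,245:345]
cv2.imwrite("pics/c0.png",np.hstack([cv2.resize(a,(400,400),interpolation=cv2.INTER_CUBIC),cv2.resize(b,(400,400),interpolation=cv2.INTER_CUBIC)]))
from h import *
t=cv2.imread("raw_top0.png")
# tray by eye corners in raw px
for q in [(440,245),(497,250),(491,333),(430,327)]:
    print(onz("top",q[0]*.64,q[1]*.64,.012).round(3))
for q in [(400,185)]: print("jar",onz("top",q[0]*.64,q[1]*.64,.078).round(3))
print(onz("top",204*.64,222*.64,.068),onz("top",200*.64,378*.64,.05))
E
```

```text
[ 0.642 -0.1    0.012]
[ 0.632 -0.224  0.012]
[ 0.451 -0.21   0.012]
[ 0.464 -0.078  0.012]
jar [ 0.755 -0.011  0.078]
[0.67562147 0.39146062 0.068     ] [0.3567931  0.39506639 0.05      ]
```

View pics/c0.png

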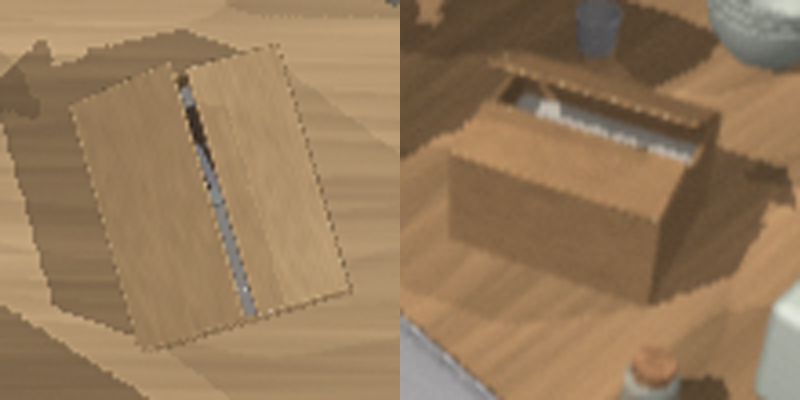

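Run:
```python
from h import *
T=lambda u,v:(145+u*.275-.4,135+v*.275-.4)
S=lambda u,v:(245+(u-400)*.25-.4,135+v*.25-.4)
A=[onz("top",*T(*q),.115) for q in[(73,105),(143,348),(280,45),(350,290)]]
for a in A: print(a.round(4))
print([np.linalg.norm(A[i]-A[j]).round(3) for i,j in((0,1),(2,3),(0,2),(1,3))])
c=sum(A)/4;d=A[0]-A[1]+A[2]-A[3];yaw=np.arctan2(d[1],d[0]);e=A[0]-A[2]+A[1]-A[3];print("c",c,yaw,np.arctan2(-e[0],e[1]))
Rm=R.from_euler("z",yaw).as_matrix()
print("scene check",[onz("scene",*S(*q),.115).round(4) for q in [(450,150),(657,218)]],"narrow hinge")
for name,s,t in(("wide edge +x",(718,115),(170,63)),("wide edge -x",(497,62),(247,315))):
    p=tri(S(*s),T(*t));print(name,p,"carton",Rm.T@(p-c*[1,1,0]))
# wide-edge: intersect top ray with flap circle at each end
for t,x in(((170,63),.108),((247,315),-.108)):
  for ang in np.arange(.1,1,.05):
    P=Rm@[x,.09-.11*np.cos(ang),.115+.11*np.sin(ang)]+c*[1,1,0]
    print(round(ang,2),proj("top",P)[0]-T(*t), proj("scene",P)[0]) if ang<.8 else 0
```

```text
[0.6004 0.2705 0.115 ]
[0.3964 0.2076 0.115 ]
[0.6534 0.0966 0.115 ]
[0.4453 0.0354 0.115 ]
[np.float64(0.213), np.float64(0.217), np.float64(0.182), np.float64(0.179)]
c [0.52387533 0.15253562 0.115     ] 0.2924949942784608 0.28655168317642704
scene check [array([0.441 , 0.0427, 0.115 ]), array([0.6481, 0.1064, 0.115 ])] narrow hinge
wide edge +x [0.63428752 0.18733428 0.18178744] carton [0.11575663 0.00148419 0.18178744]
wide edge -x [0.42746979 0.1186206  0.1743042 ] carton [-0.10209007 -0.00467678  0.1743042 ]
0.1 [7.50091129 0.76511266] [315.33753045 177.56362359]
0.15 [7.05063872 0.51024386] [315.56515423 176.39108832]
0.2 [6.51094031 0.28005632] [315.81705618 175.17931283]
0.25 [5.88189235 0.07551842] [316.09265369 173.93161985]
0.3 [ 5.16383247 -0.10244727] [316.39127496 172.65149736]
0.35 [ 4.35737281 -0.25297011] [316.71216017 171.3425864 ]
0.4 [ 3.46341237 -0.37523778] [317.05446325 170.00866754]
0.45 [ 2.48314841 -0.46850277] [317.41725421 168.65364602]
0.5 [ 1.41808678 -0.53208893] [317.79952215 167.28153585]
0.55 [ 0.27005076 -0.56539803] [318.20017871 165.89644274]
0.6
[... 341 characters left out ...]
91124]
0.2 [ 5.09163568 -0.4043548 ] [264.91820453 158.98344958]
0.25 [ 4.55270386 -0.26857506] [265.07989893 157.76118627]
0.3 [ 3.92343491 -0.1058982 ] [265.27084535 156.51054165]
0.35 [3.20416597 0.08364173] [265.49063861 155.23507117]
0.4 [2.39551895 0.29992764] [265.73876943 153.93845213]
0.45 [1.49841314 0.54275546] [266.01462496 152.62446926]
0.5 [0.51407681 0.81183045] [266.31748999 151.29699941]
0.55 [-0.55594257  1.1067639 ] [266.64654878 149.95999519]
0.6 [-1.70976948  1.42707028] [267.00088764 148.61746796]
0.65 [-2.94519344  1.77216481] [267.37949808 147.2734701 ]
0.7 [-4.25966391  2.14136167] [267.78128065 145.93207681]
0.75 [-5.65028744  2.53387277] [268.2050494  144.59736752]
```

```bash
cat >> h.py <<'E'
import json
CX,CY,YAW=.524,.1525,.289
Rc=R.from_euler("z",YAW)
def car(p): return Rc.apply(p)+[CX,CY,0]
def pose(x,y,z,t,mode):
    """tip at carton (x,y,z); tool tilted t toward tool +x; mode A: tool x = carton +y, B: tool x = carton +x"""
    r=R.from_euler("z",YAW+(np.pi/2 if mode=="A" else 0))*R.from_euler("x",np.pi)*R.from_euler("y",t)
    return car(np.array([x,y,z]))-r.apply([0,0,ctrl.finger_overhang]),r
def rows(ts,g,start=None):
    s=ctrl.read_state();p0,r0=start or (s["ee_pos"],R.from_rotvec(s["tcp_rot"]))
    for t in ts:
        p,r=pose(*t);d=r0.inv().apply(p-p0)/.4;w=(r0.inv()*r).as_rotvec()/(np.pi/2)
        print("["+",".join("%.3f"%v for v in [*d,*w])+f",{g}]"," world",p.round(3))
E
python3 - <<'E'
from h import *
S=lambda u,v:(245+(u-400)*.25-.4,135+v*.25-.4)
cc=lambda p:Rc.inv().apply(p-np.array([CX,CY,0])).round(4)
for q,z in(((450,150),.115),((657,218),.115),((448,240),0),((652,302),0),((720,112),.115)): print(q,z,cc(onz("scene",*S(*q),z)))
for a in (0,.1,.2,.3): print(a,[(proj("scene",car([x,-.09+.08*np.cos(a),.115+.08*np.sin(a)]))[0]+.4-[245,135])*4+[400,0] for x in(-.108,.108)],[(proj("top",car([x,-.09+.08*np.cos(a),.115+.08*np.sin(a)]))[0]+.4-[145,135])/.275 for x in(-.108,.108)])
print("go"); rows([(0,-.03,.3,0,"A")],-1)
E
```

```text
(450, 150) 0.115 [-0.1109 -0.0815  0.115 ]
(657, 218) 0.115 [ 0.1058 -0.0796  0.115 ]
(448, 240) 0 [-0.1081 -0.0901  0.    ]
(652, 302) 0 [ 0.112  -0.0761  0.    ]
(720, 112) 0.115 [0.1064 0.0973 0.115 ]
0 [array([484.35872019, 109.96581122]), array([684.90338829, 174.87046148])] [array([258.20015914, 315.95997431]), array([188.68472897,  70.91780781])]
0.1 [array([484.36441325, 104.04517487]), array([685.73125954, 168.93054002])] [array([257.85873037, 315.93571873]), array([187.85294641,  69.14923152])]
0.2 [array([484.02372772,  98.5801108 ]), array([686.26946884, 163.48948406])] [array([258.4496891 , 315.63754313]), array([187.94163578,  67.11261675])]
0.3 [array([483.33537646,  93.62655723]), array([686.50923084, 158.6036557 ])] [array([259.98689976, 315.06268739]), array([188.9694299 ,  64.82371832])]
go
[1.367,-1.382,-0.329,-0.000,-0.001,-1.042,-1]  world [0.533 0.124 0.319]
```

```bash
sed -i 's/^CX,CY,YAW=.*/CX,CY,YAW=.523,.1555,.289/' h.py
python3 -m creep '[[[0,0,-0.33,0,0,0,-1],[0,0,-0.33,0,0,0,-1],[0,0,-0.33,0,0,-0.1,-1],[0.68,-0.69,-0.33,0,0,-0.52,-1],[0.68,-0.69,-0.33,0,0,-0.52,-1],[0.68,-0.69,-0.33,0,0,-0.52,-1],[0.68,-0.69,-0.33,0,0,-0.52,-1],[0.68,-0.69,-0.33,0,0,-0.52,-1],[0.68,-0.69,-0.33,0,0,-0.52,-1],[0.68,-0.69,-0.33,0,0,-0.52,-1],[0.68,-0.69,-0.33,0,0,-0.52,-1],[0.68,-0.69,-0.33,0,0,-0.52,-1]]]' 20
python3 -c "
from h import *
rows([(0,-.06,.26,0,'A'),(0,-.06,.26,.524,'A')],-1); print(ctrl.read_state()['joint_positions'])"
```

```text
clock: 1.3
ee_pos: [0.3272, -0.2042, 0.3193]
tcp_rot: [2.723, 1.567, 0.001]
contact_force: [0.6, -0.4, -0.2]
finger_gap: 0.0023
grip_force: 0.0
[0.920,0.081,0.101,0.000,-0.000,-0.519,-1]  world [0.54  0.098 0.279]
[0.904,0.098,0.107,0.136,0.315,-0.507,-1]  world [0.543 0.089 0.276]
[-6.53223835e-01 -1.52286412e-01  1.70388262e+00  5.18445978e-04
  1.58967011e+00 -1.26757780e-01]
```

```bash
python3 -m creep '[[[0.904,0.098,0,0,0,-0.4,-1],[0.904,0.098,0,0,0,-0.5,-1],[0.904,0.098,0,0.136,0.315,-0.507,-1],[0.904,0.098,0,0.136,0.315,-0.507,-1],[0.904,0.098,0,0.136,0.315,-0.507,-1],[0.904,0.098,0.05,0.136,0.315,-0.507,-1],[0.904,0.098,0.107,0.136,0.315,-0.507,-1],[0.904,0.098,0.107,0.136,0.315,-0.507,-1],[0.904,0.098,0.107,0.136,0.315,-0.507,-1],[0.904,0.098,0.107,0.136,0.315,-0.507,-1],[0.904,0.098,0.107,0.136,0.315,-0.507,-1],[0.904,0.098,0.107,0.136,0.315,-0.507,-1]]]'
python3 - <<'E'
from h import *
print(ctrl.read_state()['joint_positions'])
def wide(th,t,s=.02,gap=0):
    e=np.array([.09-.11*np.cos(th),.115+.11*np.sin(th)]);z=np.array([np.sin(t),-np.cos(t)]);x=np.array([np.cos(t),np.sin(t)])
    e=e+s*z-(.008+gap)*x; return (0,e[0],e[1],t,"A")
T=[wide(.5,.524,gap=.03)]
print(T[0]);rows(T,-1)
T=[wide(th,.524-.524*np.clip((th-1)/1.1,0,1)) for th in np.arange(.6,2.3,.15)]
for t in T: print(t)
rows(T,-1,pose(*wide(.5,.524,gap=.03)))
E
```

```text
clock: 2.5
ee_pos: [0.5427, 0.0839, 0.2775]
tcp_rot: [-1.615, -2.153, -0.435]
contact_force: [-0.4, 0.3, -1.3]
finger_gap: 0.0005
grip_force: 0.0
[-0.15648617  0.34704661  1.33970745  0.47319904  1.6807002  -0.44168255]
(0, np.float64(-0.029428472634064222), np.float64(0.1314071124585627), 0.524, 'A')
[-0.086,0.003,0.325,0.003,0.000,-0.003,-1]  world [0.534 0.118 0.148]
(0, np.float64(0.0022934331902765004), np.float64(0.15579139819365168), np.float64(0.524), 'A')
(0, np.float64(0.01259457525422082), np.float64(0.16866098972276455), np.float64(0.524), 'A')
(0, np.float64(0.02470325432056804), np.float64(0.17984668617922095), np.float64(0.524), 'A')
(0, np.float64(0.03783892352195982), np.float64(0.18902996650407183), np.float64(0.5001818181818182), 'A')
(0, np.float64(0.05117895439031527), np.float64(0.19600867913582481), np.float64(0.4287272727272727), 'A')
(0, np.float64(0.06540884131037644), np.float64(0.20079472372156026), np.float64(0.3572727272727273), 'A')
(0, np.float64(0.08018230816441985), np.float64(0.20328028237672285), np.float64(0.28581818181818186), 'A')
(0, np.float64
[... 642 characters left out ...]
000,-0.037,0.000,0.000,0.000,-1]  world [0.519 0.17  0.196]
[0.219,0.000,-0.041,-0.000,-0.015,0.000,-1]  world [0.515 0.183 0.206]
[0.260,-0.000,-0.039,-0.000,-0.061,0.000,-1]  world [0.511 0.197 0.213]
[0.300,-0.000,-0.031,-0.000,-0.106,-0.000,-1]  world [0.506 0.212 0.219]
[0.338,-0.000,-0.017,-0.000,-0.152,-0.000,-1]  world [0.502 0.227 0.222]
[0.374,0.000,0.002,0.000,-0.197,-0.000,-1]  world [0.497 0.243 0.222]
[0.407,-0.000,0.027,0.000,-0.243,-0.000,-1]  world [0.492 0.258 0.22 ]
[0.435,0.000,0.056,0.000,-0.288,-0.000,-1]  world [0.488 0.273 0.216]
[0.458,-0.000,0.088,-0.000,-0.334,-0.000,-1]  world [0.484 0.287 0.209]
[0.476,-0.000,0.126,-0.000,-0.334,-0.000,-1]  world [0.48 0.3  0.2 ]
```

```bash
python3 -m creep '[[[-0.048,0.003,0.1,0,0,0,-1],[-0.048,0.003,0.18,0,0,0,-1],[-0.048,0.003,0.25,0,0,0,-1],[-0.048,0.003,0.29,0,0,0,-1],[-0.048,0.003,0.312,0,0,0,-1],[-0.048,0.003,0.312,0,0,0,-1]]]'
python3 - <<'E'
from h import *
a=crop("scene",235,335,125,225,4,"a1.png");b=crop("top",145,255,135,245,4,"b1.png")
cv2.imwrite("pics/ab1.png",np.hstack([cv2.resize(cv2.imread("pics/"+f),(400,400)) for f in("a1.png","b1.png")]))
E
```

```text
clock: 3.1
ee_pos: [0.5308, 0.1291, 0.1587]
tcp_rot: [-1.613, -2.152, -0.433]
contact_force: [-0.3, -0.5, -0.4]
finger_gap: 0.0006
grip_force: 0.0
```

View pics/ab1.png

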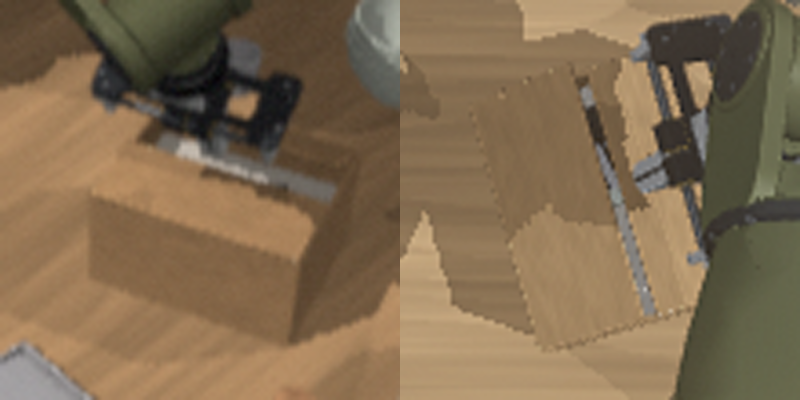

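```bash
python3 -m creep '[[[0.03,0,0,0,0,0,-1],[0.05,0,-0.005,0,0,0,-1],[0.065,0,-0.011,0,0,0,-1],[0.08,0,-0.018,0,0,0,-1],[0.1,0,-0.024,0,0,0,-1],[0.12,0,-0.03,0,0,0,-1],[0.14,0,-0.034,0,0,0,-1]]]'
```

```text
clock: 3.9
ee_pos: [0.5193, 0.1696, 0.1991]
tcp_rot: [-1.613, -2.152, -0.433]
contact_force: [-0.4, 0.1, 0.0]
finger_gap: 0.0008
grip_force: 0.0
```

Run:
```python
from h import *
a=crop("scene",235,335,125,225,4,"a2.png");b=crop("top",145,255,135,245,4,"b2.png")
cv2.imwrite("pics/ab2.png",np.hstack([cv2.resize(cv2.imread("pics/"+f),(400,400)) for f in("a2.png","b2.png")]))
```

```text
(no output)
```

View pics/ab2.png

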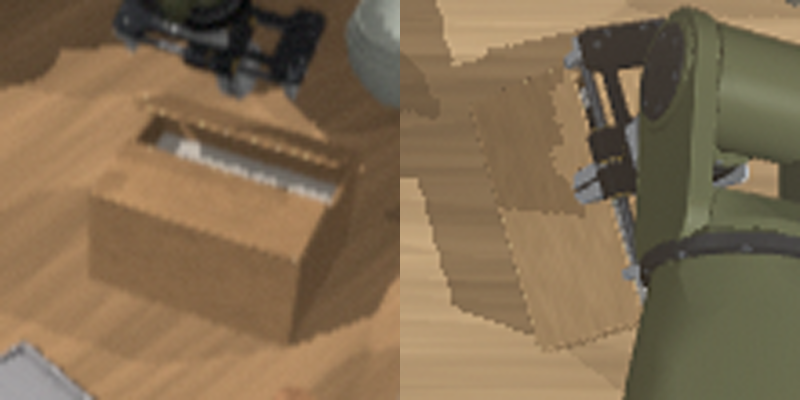

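The wide flap has not moved: the finger, at top-right (590,185), passed over it. I'll re-measure the edge height from an enlarged crop with the finger out of the way.

Run:
```python
from h import *
a=cv2.imread("raw_a2.png")[138:188,255:335];cv2.imwrite("pics/z2.png",cv2.resize(a,(800,500),interpolation=cv2.INTER_CUBIC))
s=ctrl.read_state();tip=s["ee_pos"]+R.from_rotvec(s["tcp_rot"]).apply([0,0,.019])
print("tip carton",Rc.inv().apply(tip-[CX,CY,0]),"top b2 px",(proj("top",tip)[0]+.4-[145,135])/.275+[400,0],"scene z2",(proj("scene",tip)[0]+.4-[255,138])*10)
o=ray("scene",0,0)[0];print("scene cam in carton",Rc.inv().apply(o-[CX,CY,0]))
Z=lambda P:((proj("scene",P)[0]+.4-[255,138])*10).round()
for th in(.2,.3,.4,.5,.6,.7): print(th,Z(car([-.108,.09-.11*np.cos(th),.115+.11*np.sin(th)])),Z(car([.108,.09-.11*np.cos(th),.115+.11*np.sin(th)])))
print("hinge",Z(car([-.108,.09,.115])),Z(car([.108,.09,.115])),"corner",Z(car([.11,-.09,.115])),Z(car([-.11,-.09,.115])))
```

```text
tip carton [0.00069556 0.02430892 0.18296429] top b2 px [567.7510556 198.0861054] scene z2 [406.75275857 136.54905527]
scene cam in carton [ 0.3767757  -1.0606981   1.05375437]
0.2 [107. 209.] [614. 372.]
0.3 [110. 184.] [620. 346.]
0.4 [115. 159.] [627. 320.]
0.5 [121. 132.] [634. 293.]
0.6 [128. 105.] [643. 265.]
0.7 [136.  79.] [652. 237.]
hinge [217. 108.] [700. 257.] corner [546. 530.] [ 21. 353.]
```

View pics/z2.png

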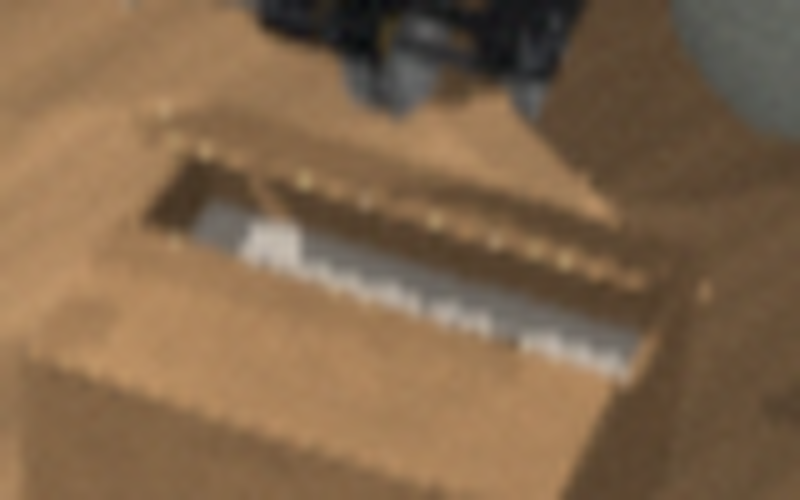

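Run:
```python
from h import *
def wide(th,t,s):
    e=np.array([.09-.11*np.cos(th),.115+.11*np.sin(th)]);z=np.array([np.sin(t),-np.cos(t)]);x=np.array([np.cos(t),np.sin(t)])
    e=e+s*z-.008*x; return (0,e[0],e[1],t,"A")
P=(0,-.045,.143,.785,"A")
rows([(0,-.06,.22,.524,"A"),(0,-.07,.2,.785,"A"),P],-1)
print("sweep")
T=[]
for th in np.arange(.55,2.4,.16):
    f=np.clip((th-.8)/1.3,0,1); T.append(wide(th,.785*(1-f),.035-.018*f)); print(round(th,2),np.round(T[-1][1:4],3))
rows(T,-1,pose(*P))
```

```text
[-0.136,-0.001,-0.186,0.002,-0.000,-0.002,-1]  world [0.543 0.089 0.236]
[-0.195,-0.001,-0.153,0.002,0.166,-0.001,-1]  world [0.547 0.076 0.213]
[-0.212,-0.001,0.001,0.002,0.166,-0.001,-1]  world [0.54  0.099 0.156]
sweep
0.55 [0.015 0.142 0.785]
0.71 [0.026 0.156 0.785]
0.87 [0.036 0.169 0.743]
1.03 [0.046 0.179 0.646]
1.19 [0.058 0.188 0.55 ]
1.35 [0.071 0.194 0.453]
1.51 [0.085 0.198 0.356]
1.67 [0.099 0.2   0.26 ]
1.83 [0.114 0.2   0.163]
1.99 [0.128 0.196 0.066]
2.15 [0.142 0.19  0.   ]
2.31 [0.156 0.179 0.   ]
[0.105,-0.000,0.108,0.000,0.000,0.000,-1]  world [0.522 0.157 0.156]
[0.148,0.000,0.101,0.000,0.000,0.000,-1]  world [0.52  0.167 0.17 ]
[0.191,-0.000,0.098,0.000,-0.027,0.000,-1]  world [0.516 0.178 0.183]
[0.232,0.000,0.098,0.000,-0.088,-0.000,-1]  world [0.513 0.189 0.194]
[0.272,-0.000,0.104,0.000,-0.150,-0.000,-1]  world [0.509 0.201 0.204]
[0.311,0.000,0.116,-0.000,-0.211,-0.000,-1]  world [0.505 0.215 0.211]
[0.347,-0.000,0.135,-0.000,-0.273,0.000,-1]  world [0.501 0.23  0.216]
[0.380,-0.000,0.160,0.000,-0.334,0.000,-1]  world [0.496 0.246 0.219]
[0.408,-0.000,0.189,0.000,-0.396,-0.000,-1]  world [0.491 0.261 0.218]
[0.432,-0.000,0.223,0.000,-0.457,-0.000,-1]  world [0.487 0.277 0.215]
[0.448,-0.000,0.261,0.000,-0.500,-0.000,-1]  world [0.482 0.292 0.209]
[0.453,-0.000,0.305,0.000,-0.500,-0.000,-1]  world [0.479 0.305 0.198]
```

```bash
python3 -m creep '[[[-0.136,0,-0.186,0,0,0,-1],[-0.136,0,-0.186,0,0,0,-1],[-0.195,0,-0.153,0,0.166,0,-1],[-0.195,0,-0.153,0,0.166,0,-1],[-0.207,0,-0.05,0,0.166,0,-1],[-0.212,0,0.001,0,0.166,0,-1],[-0.212,0,0.001,0,0.166,0,-1]]]'
python3 -m creep '[[[0.03,0,0.03,0,0,0,-1],[0.06,0,0.06,0,0,0,-1],[0.09,0,0.09,0,0,0,-1],[0.105,0,0.108,0,0,0,-1],[0.12,0,0.104,0,0,0,-1],[0.135,0,0.102,0,0,0,-1]]]'
```

```text
clock: 4.7
ee_pos: [0.5386, 0.0995, 0.1532]
tcp_rot: [-1.466, -1.952, -0.604]
contact_force: [-0.0, -1.1, 1.2]
finger_gap: 0.0005
grip_force: 0.0
clock: 5.3
ee_pos: [0.5211, 0.1636, 0.1658]
tcp_rot: [-1.466, -1.957, -0.608]
contact_force: [0.9, -0.7, -0.5]
finger_gap: 0.0
grip_force: 0.0
```

```bash
python3 -m creep '[[[0.013,0,0,0,0,0,-1],[0.035,0,-0.003,0,-0.01,0,-1],[0.056,0,-0.004,0,-0.027,0,-1]]]'
python3 -m creep '[[[0.02,0,0,0,-0.03,0,-1],[0.04,0,-0.004,0,-0.06,0,-1]]]'
python3 - <<'E'
from h import *
a=crop("scene",235,335,115,215,4,"a3.png");b=crop("top",145,255,135,245,4,"b3.png")
# change in scene vs the previous picture around the flap edge line
import cv2
d=cv2.absdiff(cv2.imread("raw_a2.png"),cv2.imread("raw_a3.png")).max(2)[138:188,255:335]>25
print("\n".join("".join("#" if v else "." for v in r) for r in d[::2]))
E
```

```text
clock: 5.6
ee_pos: [0.5171, 0.1774, 0.1825]
tcp_rot: [-1.493, -1.989, -0.58]
contact_force: [1.2, 0.3, -0.0]
finger_gap: 0.0003
grip_force: 0.0
clock: 5.8
ee_pos: [0.514, 0.188, 0.1948]
tcp_rot: [-1.546, -2.062, -0.518]
contact_force: [-0.2, -0.3, -0.2]
finger_gap: 0.0002
grip_force: 0.0
............#############.#.......###.....#####.##.............................#
......................###.#...........#####.#####......#.#......................
..........................######......#....####.........##......................
............................#########..###..........##..#.......................
......................................#.##.##############.......................
.....................................##.........########........................
...................................................##.#.........................
....................................................###.........................
.....................................................####.......................
..............................#........................####.....................
.
[... 513 characters left out ...]
........................#...........................
................................................................##..............
..............................................................#.................
................................................................................
................................................................................
................................................................................
................................................................................
................................................................................
................................................................................
```

Run:
```python
from h import *
a=cv2.imread("raw_a3.png")[120:195,250:330];b=cv2.imread("raw_b3.png")[140:235,145:245]
cv2.imwrite("pics/v3.png",np.hstack([cv2.resize(a,(400,375),interpolation=cv2.INTER_CUBIC),cv2.resize(b,(400,375),interpolation=cv2.INTER_CUBIC)]))
s=ctrl.read_state();r=R.from_rotvec(s["tcp_rot"])
for k in(0,.019): 
  tip=s["ee_pos"]+r.apply([0,0,k]);print(Rc.inv().apply(tip-[CX,CY,0]).round(3),(proj("scene",tip)[0]-[250,120])*5,(proj("top",tip)[0]-[145,140])*[4,3.95]+[400,0])
```

```text
[0.001 0.034 0.196] [233.1042467  135.85338429] [566.16589907 195.85919544]
[0.001 0.046 0.181] [237.17765966 143.61956528] [554.17914442 201.68148999]
```

View pics/v3.png

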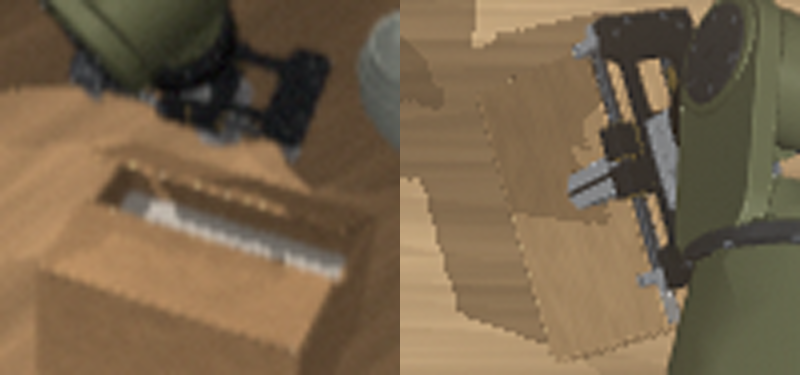

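Run:
```python
from h import *
p=np.array([.1215,-.5362,.1867]);r=R.from_rotvec([-3.1211,-.3491,0])
for k in(0,.019):
  for y in(-.053,.053): print(k,y,proj("scene",p+r.apply([0,y,k]))[0]/.64)
a=cv2.imread("raw_scene0.png")[165:215,20:100];cv2.imwrite("pics/f0.png",cv2.resize(a,(400,250),interpolation=cv2.INTER_CUBIC))
g=cv2.imread("raw_scene0.png").astype(int);
for v in range(176,204,1): print(v,"".join("#" if min(g[v,u])>95 and np.ptp(g[v,u])<25 else "." for u in range(40,95)))
```

```text
0 -0.053 [130.44376508 288.65127761]
0 0.053 [ 89.7090342  317.95602078]
0.019 -0.053 [133.17835799 294.8708749 ]
0.019 0.053 [ 93.03452801 324.19988669]
176 .........................................##............
177 .........................................###...........
178 #.........................................##...........
179 ##.........................................#...........
180 ##.........................................#...........
181 .##....................................................
182 ###......#.............................................
183 ###....###.............................................
184 ###.#######............................................
185 ..#..######............................................
186 .....#######...........................................
187 ......######...........................................
188 ......######...........................................
189 .......######..........................................
190 ........#####..........................................
191 ........######.........................................
192 .........#####.........................................
193 .........######........................................
194 ..........#####........................................
195 ..........######.......................................
196 ...........#####.......................................
197 ............#####......................................
198 .............#####.....................................
199 ................#......................................
200 .......................................................
201 #......................................................
202 ##.....................................................
203 ###....................................................
```

The finger visually ends about at the TCP, so it has been passing over the edge. I'll insert it deeper along its own axis through the slot between the two edges.

Run:
```python
from h import *
rows([(0,-.02,.22,.785,"A"),(0,-.08,.2165,.785,"A"),(0,-.025,.161,.785,"A"),(0,.0245,.1115,.785,"A")],-1)
```

```text
[-0.079,-0.002,-0.177,0.003,0.089,0.000,-1]  world [0.533 0.123 0.233]
[-0.204,-0.001,-0.260,0.003,0.089,0.000,-1]  world [0.55  0.066 0.23 ]
[-0.178,-0.002,-0.066,0.003,0.089,0.000,-1]  world [0.534 0.119 0.174]
[-0.154,-0.003,0.107,0.003,0.089,0.000,-1]  world [0.52  0.166 0.125]
```

```bash
python3 -m creep '[[[-0.04,0,-0.17,0,0,0,-1],[-0.1,0,-0.2,0,0.089,0,-1],[-0.204,0,-0.26,0,0.089,0,-1],[-0.204,0,-0.26,0,0.089,0,-1],[-0.19,0,-0.16,0,0.089,0,-1],[-0.178,0,-0.066,0,0.089,0,-1],[-0.178,0,-0.066,0,0.089,0,-1]]]'
python3 -m creep '[[[0,0,0.04,0,0,0,-1],[0.005,0,0.08,0,0,0,-1]]]'
python3 -m creep '[[[0.003,0,0.025,0,0,0,-1],[0.006,0,0.05,0,0,0,-1]]]'
```

```text
clock: 6.6
ee_pos: [0.532, 0.1204, 0.1691]
tcp_rot: [-1.462, -1.95, -0.605]
contact_force: [-0.8, -0.3, 0.4]
finger_gap: 0.0008
grip_force: 0.0
clock: 6.8
ee_pos: [0.5279, 0.1411, 0.1512]
tcp_rot: [-1.465, -1.955, -0.61]
contact_force: [0.3, -0.8, -0.3]
finger_gap: -0.0
grip_force: 0.0
clock: 7.0
ee_pos: [0.5233, 0.1565, 0.1387]
tcp_rot: [-1.465, -1.955, -0.61]
contact_force: [-0.4, 0.1, 0.6]
finger_gap: 0.0001
grip_force: 0.0
```

```bash
python3 -m creep '[[[0,0,0.03,0,0,0,-1],[0.02,0,0.03,0,0,0,-1],[0.04,0,0.03,0,0,0,-1],[0.06,0,0.03,0,0,0,-1]]]'
python3 -m creep '[[[0.02,0,0,0,0,0,-1],[0.04,0,-0.005,0,-0.02,0,-1],[0.06,0,-0.01,0,-0.04,0,-1]]]'
python3 - <<'E'
from h import *
a=cv2.cvtColor(optics.snapshot("scene"),cv2.COLOR_RGB2BGR);cv2.imwrite("raw_a4.png",a)
d=cv2.absdiff(cv2.imread("raw_a2.png"),a).max(2)[138:188,255:335]>25
print("\n".join("".join("#" if v else "." for v in r) for r in d[::2]))
E
```

```text
clock: 7.4
ee_pos: [0.5163, 0.1809, 0.1481]
tcp_rot: [-1.465, -1.955, -0.61]
contact_force: [0.1, -0.7, -0.4]
finger_gap: 0.0006
grip_force: 0.4
clock: 7.7
ee_pos: [0.5121, 0.1944, 0.1676]
tcp_rot: [-1.502, -2.003, -0.569]
contact_force: [0.3, -0.9, -1.9]
finger_gap: 0.0007
grip_force: 0.4
##.#######################........###.......##..###########.................####
.......###################.......##...######.....#.....#.##..................###
........#######################.......####......#...#...####....................
........#############################.####...####...##..###.....................
............##############################.......#########......................
..............############################################......................
.................#####...################################.......................
....................###......############################.......................
......................##...........#########################....................
...........................##.#..............######################.............
[... 515 characters left out ...]
................#######.............................
....................................................#######.....##..............
.....................................................############...............
.....................................................##########.................
.......................................................######...................
.........................................................###....................
................................................................................
................................................................................
................................................................................
```

Run:
```python
from h import *
s=ctrl.read_state();print(s["joint_positions"].round(2))
def w(th,t,rr):
    c=np.array([.09-rr*np.cos(th),.115+rr*np.sin(th)])-.010*np.array([np.sin(th),np.cos(th)])+.019*np.array([np.sin(t),-np.cos(t)])
    return (0,c[0],c[1],t,"A")
T=[w(th,np.interp(th,[.93,2.1],[.72,0]),np.interp(th,[.93,1.2,2.3],[.075,.085,.085])) for th in np.arange(1.0,2.4,.12)]
rows(T,-1)
```

```text
[-0.04  0.42  1.57  0.68  1.45 -0.52]
[0.007,-0.003,-0.013,0.003,-0.029,-0.001,-1]  world [0.512 0.194 0.175]
[0.033,-0.003,-0.022,0.003,-0.076,-0.001,-1]  world [0.51  0.199 0.184]
[0.060,-0.003,-0.023,0.003,-0.123,-0.001,-1]  world [0.508 0.206 0.192]
[0.084,-0.003,-0.015,0.003,-0.170,-0.001,-1]  world [0.505 0.215 0.196]
[0.107,-0.003,-0.004,0.003,-0.217,-0.001,-1]  world [0.502 0.225 0.199]
[0.129,-0.003,0.010,0.003,-0.264,-0.001,-1]  world [0.499 0.235 0.2  ]
[0.149,-0.003,0.027,0.003,-0.311,-0.001,-1]  world [0.497 0.244 0.201]
[0.166,-0.003,0.045,0.003,-0.358,-0.001,-1]  world [0.494 0.254 0.2  ]
[0.181,-0.003,0.066,0.003,-0.405,-0.002,-1]  world [0.491 0.264 0.197]
[0.194,-0.003,0.088,0.003,-0.452,-0.002,-1]  world [0.488 0.273 0.194]
[0.204,-0.004,0.112,0.003,-0.459,-0.002,-1]  world [0.485 0.282 0.19 ]
[0.211,-0.004,0.137,0.003,-0.459,-0.002,-1]  world [0.483 0.29  0.184]
```

```bash
python3 -m creep '[[[0.01,0,-0.013,0,-0.03,0,-1],[0.033,0,-0.022,0,-0.076,0,-1],[0.06,0,-0.023,0,-0.123,0,-1],[0.084,0,-0.015,0,-0.17,0,-1],[0.107,0,-0.004,0,-0.217,0,-1]]]'
python3 - <<'E'
from h import *
def w(th,t,rr):
    c=np.array([.09-rr*np.cos(th),.115+rr*np.sin(th)])-.010*np.array([np.sin(th),np.cos(th)])+.019*np.array([np.sin(t),-np.cos(t)])
    return (0,c[0],c[1],t,"A")
rows([w(th,np.interp(th,[.93,2.1],[.72,0]),.085) for th in (1.6,1.72,1.84,1.96,2.08,2.2,2.3,2.4)],-1)
E
```

```text
clock: 8.25
ee_pos: [0.5035, 0.2241, 0.1974]
tcp_rot: [-1.691, -2.255, -0.329]
contact_force: [-0.5, -0.6, -0.1]
finger_gap: 0.0005
grip_force: 0.3
[0.029,-0.002,0.004,0.002,-0.047,-0.003,-1]  world [0.499 0.235 0.2  ]
[0.053,-0.002,0.013,0.002,-0.094,-0.003,-1]  world [0.497 0.244 0.201]
[0.075,-0.003,0.024,0.002,-0.141,-0.003,-1]  world [0.494 0.254 0.2  ]
[0.097,-0.003,0.039,0.002,-0.188,-0.003,-1]  world [0.491 0.264 0.197]
[0.116,-0.003,0.056,0.002,-0.235,-0.003,-1]  world [0.488 0.273 0.194]
[0.133,-0.003,0.075,0.002,-0.243,-0.003,-1]  world [0.485 0.282 0.19 ]
[0.146,-0.003,0.092,0.002,-0.243,-0.003,-1]  world [0.483 0.289 0.185]
[0.157,-0.003,0.110,0.002,-0.243,-0.003,-1]  world [0.481 0.295 0.18 ]
```

```bash
python3 -m creep '[[[0.029,0,0.008,0,-0.047,0,-1],[0.053,0,0.018,0,-0.094,0,-1],[0.075,0,0.032,0,-0.141,0,-1],[0.097,0,0.048,0,-0.188,0,-1],[0.116,0,0.066,0,-0.235,0,-1],[0.133,0,0.085,0,-0.243,0,-1],[0.146,0,0.102,0,-0.243,0,-1],[0.157,0,0.12,0,-0.243,0,-1],[0.157,0,0.12,0,-0.243,0,-1]]]'
python3 -m creep '[[[-0.03,0,0,0,0,0,-1],[-0.1,0,-0.1,0,0,0,-1],[-0.1,0,-0.2,0,0,0,-1],[-0.1,0,-0.2,0,0,0,-1]]]'
python3 - <<'E'
from h import *
a=crop("scene",235,335,115,215,4,"a5.png");b=crop("top",125,245,135,245,4,"b5.png")
cv2.imwrite("pics/v5.png",np.hstack([cv2.resize(cv2.imread("pics/a5.png"),(400,400)),cv2.resize(cv2.imread("pics/b5.png"),(400,367))[:,:] if 0 else cv2.copyMakeBorder(cv2.resize(cv2.imread("pics/b5.png"),(400,367)),0,33,0,0,cv2.BORDER_CONSTANT)]))
E
```

```text
clock: 9.15
ee_pos: [0.4817, 0.297, 0.1746]
tcp_rot: [-1.882, -2.51, -0.002]
contact_force: [-0.0, -0.2, 0.4]
finger_gap: 0.0004
grip_force: 0.0
clock: 9.55
ee_pos: [0.4954, 0.2572, 0.2612]
tcp_rot: [1.886, 2.51, 0.015]
contact_force: [0.5, 0.1, 0.1]
finger_gap: 0.0002
grip_force: 0.0
```

View pics/v5.png

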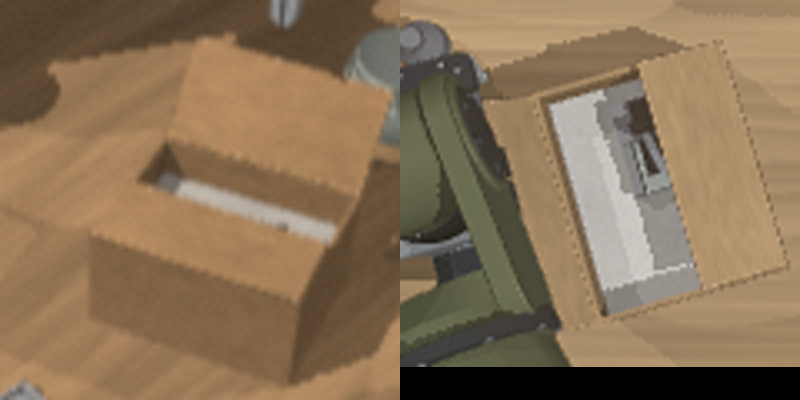

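The wide flap now stands up, with its top edge in the top view from (487,100) to (560,330). The narrow flap is still down and the insert is visible in its channel. Next I'll measure the wide flap's angle.

Run:
```python
from h import *
V=lambda P:((proj("top",P)[0]-[125,135])*400/120+[400,0]).round()
W=lambda P:((proj("scene",P)[0]-[235,115])*4).round()
f=lambda x,th:car([x,.09-.11*np.cos(th),.115+.11*np.sin(th)])
print("hinge",V(f(-.108,0)*0+car([-.108,.09,.115])),V(car([.108,.09,.115])),W(car([-.108,.09,.115])),W(car([.108,.09,.115])))
for th in np.arange(1.5,2.5,.1): print(round(th,2),V(f(-.108,th)),V(f(.108,th)),W(f(-.108,th)),W(f(.108,th)))
```

```text
hinge [593. 320.] [530.  94.] [165. 134.] [358. 193.]
1.5 [579. 323.] [509.  72.] [167.  50.] [371. 109.]
1.6 [565. 327.] [496.  76.] [171.  45.] [375. 103.]
1.7 [553. 330.] [484.  80.] [175.  40.] [378.  98.]
1.8 [540. 334.] [472.  84.] [180.  36.] [382.  93.]
1.9 [529. 338.] [461.  88.] [184.  34.] [385.  90.]
2.0 [518. 341.] [450.  92.] [188.  32.] [387.  88.]
2.1 [508. 344.] [440.  96.] [191.  32.] [390.  88.]
2.2 [499. 347.] [432. 100.] [194.  32.] [392.  88.]
2.3 [491. 349.] [425. 104.] [197.  34.] [393.  89.]
2.4 [484. 351.] [419. 108.] [200.  36.] [395.  91.]
```

Run:
```python
from h import *
k=.019
def at(y,z,t): return (-.055,y+k*np.sin(t),z-k*np.cos(t),t,"A")   # TCP given
print(ctrl.read_state()["joint_positions"].round(2))
I=at(-.010,.097,-.52)
rows([at(.03,.26,-.52),at(.022,.152,-.52),I],-1)
print("sweep")
T=[]
for th in np.arange(.1,2.45,.15):
    f=np.clip((th-.9)/1.2,0,1);t=-.52*(1-f);s=.022-.007*f
    e=np.array([-.09+.08*np.cos(th),.115+.08*np.sin(th)])+s*np.array([np.sin(t),-np.cos(t)])+.008*np.array([np.cos(t),np.sin(t)]);T.append(at(*e,t))
rows(T,-1,pose(*I))
```

```text
[0.41 0.27 1.4  0.   1.47 0.13]
[-0.191,-0.139,-0.011,0.000,-0.333,-0.004,-1]  world [0.462 0.169 0.26 ]
[-0.212,-0.139,0.259,0.000,-0.333,-0.004,-1]  world [0.464 0.161 0.152]
[-0.292,-0.139,0.396,0.000,-0.333,-0.004,-1]  world [0.473 0.13  0.097]
sweep
[-0.013,-0.000,-0.001,0.000,0.000,0.000,-1]  world [0.474 0.126 0.1  ]
[-0.032,0.000,-0.024,0.000,0.000,0.000,-1]  world [0.475 0.124 0.112]
[-0.055,-0.000,-0.044,0.000,0.000,0.000,-1]  world [0.476 0.12  0.123]
[-0.080,-0.000,-0.060,0.000,0.000,0.000,-1]  world [0.478 0.115 0.134]
[-0.107,-0.000,-0.072,0.000,0.000,0.000,-1]  world [0.48  0.108 0.143]
[-0.136,-0.000,-0.081,0.000,0.000,0.000,-1]  world [0.482 0.1   0.152]
[-0.163,0.000,-0.087,-0.000,0.028,0.000,-1]  world [0.484 0.092 0.16 ]
[-0.190,0.000,-0.090,-0.000,0.069,-0.000,-1]  world [0.487 0.084 0.166]
[-0.217,-0.000,-0.089,0.000,0.110,0.000,-1]  world [0.49  0.075 0.171]
[-0.243,-0.000,-0.083,0.000,0.152,-0.000,-1]  world [0.492 0.065 0.174]
[-0.268,-0.000,-0.073,0.000,0.193,0.000,-1]  world [0.495 0.055 0.176]
[-0.291,-0.000,-0.060,-0.000,0.234,-0.000,-1]  world [0.498 0.045 0.176]
[-0.311,0.000,-0.044,0.000,0.276,-0.000,-1]  world [0.501 0.035 0.174]
[-0.328,0.000,-0.024,-0.000,0.317,-0.000,-1]  world [0.504 0.026 0.171]
[-0.342,0.000,0.001,-0.000,0.331,-0.000,-1]  world [0.507 0.016 0.165]
[-0.353,-0.000,0.029,-0.000,0.331,-0.000,-1]  world [0.51  0.007 0.157]
```

```bash
python3 -m creep '[[[-0.1,-0.07,-0.011,0,-0.1,0,-1],[-0.191,-0.139,-0.011,0,-0.2,0,-1],[-0.191,-0.139,-0.011,0,-0.333,0,-1],[-0.191,-0.139,-0.011,0,-0.333,0,-1],[-0.2,-0.139,0.1,0,-0.333,0,-1],[-0.207,-0.139,0.2,0,-0.333,0,-1],[-0.212,-0.139,0.259,0,-0.333,0,-1],[-0.239,-0.139,0.305,0,-0.333,0,-1],[-0.265,-0.139,0.35,0,-0.333,0,-1],[-0.265,-0.139,0.35,0,-0.333,0,-1]]]'
python3 -m creep '[[[-0.01,0,0.02,0,0,0,-1],[-0.027,0,0.046,0,0,0,-1],[-0.027,0,0.046,0,0,0,-1]]]'
python3 -m creep '[[[-0.013,0,0,0,0,0,-1],[-0.022,0,-0.012,0,0,0,-1],[-0.032,0,-0.024,0,0,0,-1],[-0.043,0,-0.034,0,0,0,-1],[-0.055,0,-0.044,0,0,0,-1]]]'
```

```text
clock: 10.65
ee_pos: [0.4681, 0.1396, 0.1122]
tcp_rot: [1.616, 2.157, -0.438]
contact_force: [0.1, 0.2, 0.4]
finger_gap: 0.0004
grip_force: 0.0
clock: 10.95
ee_pos: [0.4749, 0.1229, 0.1042]
tcp_rot: [1.616, 2.155, -0.429]
contact_force: [0.5, 0.2, -0.9]
finger_gap: 0.0005
grip_force: 0.4
clock: 11.45
ee_pos: [0.4778, 0.1137, 0.1314]
tcp_rot: [1.615, 2.155, -0.429]
contact_force: [-1.3, 1.3, -0.5]
finger_gap: 0.0005
grip_force: 0.4
```

Run:
```python
from h import *
k=.019
def at(y,z,t): return (-.055,y+k*np.sin(t),z-k*np.cos(t),t,"A")
T=[]
for th in np.arange(.6,2.65,.13):
    f=np.clip((th-.9)/1.2,0,1);t=-.52*(1-f);s=.026
    e=np.array([-.09+.08*np.cos(th),.115+.08*np.sin(th)])+s*np.array([np.sin(t),-np.cos(t)])+.008*np.array([np.cos(t),np.sin(t)]);T.append(at(*e,t))
rows(T,-1)
```

```text
[-0.009,0.001,-0.001,-0.001,0.000,-0.003,-1]  world [0.479 0.111 0.134]
[-0.033,0.001,-0.011,-0.001,0.000,-0.003,-1]  world [0.481 0.105 0.142]
[-0.058,0.001,-0.018,-0.001,0.000,-0.003,-1]  world [0.483 0.098 0.149]
[-0.081,0.001,-0.022,-0.001,0.025,-0.003,-1]  world [0.485 0.091 0.155]
[-0.104,0.001,-0.023,-0.001,0.061,-0.003,-1]  world [0.487 0.084 0.16 ]
[-0.126,0.001,-0.021,-0.001,0.097,-0.003,-1]  world [0.489 0.076 0.164]
[-0.148,0.001,-0.016,-0.001,0.133,-0.003,-1]  world [0.492 0.068 0.166]
[-0.168,0.001,-0.008,-0.001,0.168,-0.003,-1]  world [0.494 0.059 0.168]
[-0.188,0.002,0.003,-0.001,0.204,-0.003,-1]  world [0.497 0.051 0.168]
[-0.205,0.002,0.016,-0.001,0.240,-0.003,-1]  world [0.499 0.042 0.167]
[-0.221,0.002,0.032,-0.001,0.276,-0.003,-1]  world [0.502 0.034 0.164]
[-0.234,0.002,0.050,-0.001,0.312,-0.003,-1]  world [0.504 0.026 0.16 ]
[-0.245,0.002,0.071,-0.000,0.331,-0.003,-1]  world [0.506 0.019 0.156]
[-0.255,0.002,0.095,-0.000,0.331,-0.003,-1]  world [0.509 0.011 0.149]
[-0.262,0.002,0.120,-0.000,0.331,-0.003,-1]  world [0.511 0.004 0.142]
[-0.266,0.002,0.146,-0.000,0.331,-0.003,-1]  world [ 0.513 -0.002  0.134]
```

```bash
python3 -m creep '[[[-0.009,0,0,0,0,0,-1],[-0.033,0,-0.011,0,0,0,-1],[-0.058,0,-0.018,0,0,0,-1],[-0.081,0,-0.022,0,0.025,0,-1],[-0.104,0,-0.023,0,0.061,0,-1],[-0.126,0,-0.021,0,0.097,0,-1],[-0.148,0,-0.016,0,0.133,0,-1],[-0.168,0,-0.008,0,0.168,0,-1],[-0.188,0,0.003,0,0.204,0,-1],[-0.205,0,0.016,0,0.24,0,-1],[-0.221,0,0.032,0,0.276,0,-1],[-0.234,0,0.05,0,0.312,0,-1]]]'
python3 -m creep '[[[-0.03,0,0.011,0,0.019,0,-1],[-0.055,0,0.022,0,0.019,0,-1],[-0.075,0,0.03,0,0.019,0,-1],[-0.075,0,0.03,0,0.019,0,-1]]]'
```

```text
clock: 12.65
ee_pos: [0.5036, 0.0253, 0.1607]
tcp_rot: [1.87, 2.495, -0.024]
contact_force: [-0.4, 1.6, -0.3]
finger_gap: 0.0005
grip_force: 0.4
clock: 13.05
ee_pos: [0.5118, -0.0036, 0.1486]
tcp_rot: [1.885, 2.513, -0.001]
contact_force: [0.5, 0.0, 0.1]
finger_gap: 0.0001
grip_force: 0.0
```

```bash
python3 -m creep '[[[0.03,0,-0.05,0,0,0,-1],[0.03,0,-0.2,0,0,0,-1],[0.03,0,-0.4,0,0,0,-1],[0.03,0,-0.4,0,0,0.3,-1],[-0.6,-0.1,-0.4,0,0,1,-1],[-0.6,-0.1,-0.4,0,0,1,-1],[-0.6,-0.1,-0.4,0,0,1,-1],[-0.6,-0.1,-0.4,0,0,1,-1],[-0.6,-0.1,-0.4,0,0,1,-1],[-0.6,-0.1,-0.4,0,0,1,-1],[-0.6,-0.1,-0.4,0,0,1,-1],[-0.6,-0.1,-0.4,0,0,1,-1]]]'
python3 - <<'E'
from h import *
crop("scene",235,335,115,215,4,"a6.png");crop("top",135,255,130,250,4,"b6.png")
cv2.imwrite("pics/v6.png",np.hstack([cv2.resize(cv2.imread("pics/a6.png"),(300,300)),cv2.resize(cv2.imread("raw_b6.png")[130:250,135:255],(480,480),interpolation=cv2.INTER_CUBIC)[:300*0+480]][::1]) if 0 else cv2.hconcat([cv2.copyMakeBorder(cv2.resize(cv2.imread("raw_a6.png")[115:215,235:335],(320,320),interpolation=cv2.INTER_CUBIC),0,160,0,0,cv2.BORDER_CONSTANT),cv2.resize(cv2.imread("raw_b6.png")[130:250,135:255],(480,480),interpolation=cv2.INTER_CUBIC)]))
E
```

```text
clock: 14.25
ee_pos: [0.5407, -0.2443, 0.3088]
tcp_rot: [3.044, 0.775, -0.001]
contact_force: [0.7, 0.3, -0.4]
finger_gap: 0.0003
grip_force: 0.0
```

View pics/v6.png

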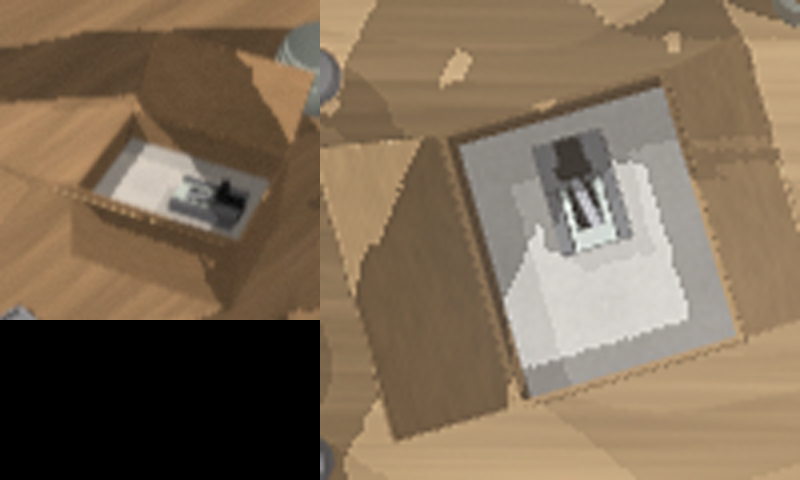

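Run:
```python
from h import *
Q=lambda u,v:(135+(u-320)/4-.375,130+v/4-.375)
A=[onz("top",*Q(*q),.115) for q in[(450,138),(523,402),(662,77),(741,340)]]
print([np.linalg.norm(A[i]-A[j]).round(3) for i,j in((0,1),(2,3),(0,2),(1,3))])
c=sum(A)/4;d=A[0]-A[1]+A[2]-A[3];e=A[0]-A[2]+A[1]-A[3];print("c",c,np.arctan2(d[1],d[0]),np.arctan2(-e[0],e[1]))
cc=lambda p:Rc.inv().apply(p-np.array([CX,CY,0])).round(4)
for n,q,z in(("holder left front",(570,255),.088),("holder right front",(632,238),.088),("holder tl",(533,147),.092),("holder tr",(600,129),.092),("insert fl",(572,250),.086),("insert fr",(617,240),.086),("knob l",(553,143),.114),("knob r",(585,137),.114),("knob bl",(560,178),.114),("knob br",(597,170),.114)): print(n,cc(onz("top",*Q(*q),z)))
f=lambda x,th:car([x,-.09+.08*np.cos(th),.115+.08*np.sin(th)])
V=lambda P:((proj("top",P)[0]-[135,130])*4+[321.5,1.5]).round()
for th in np.arange(1.6,2.8,.15): print(round(th,2),V(f(-.108,th)),V(f(.108,th)))
print("jar etc fine; steel tray:")
im=cv2.imread("raw_b6.png");
m=(np.ptp(im.astype(int),axis=2)<22)&(im.min(2)>110);m=m.astype(np.uint8)*255;m[:, :260]=0;m[:,335:]=0;m[:145]=0;m[225:]=0
cs=max(cv2.findContours(m,cv2.RETR_EXTERNAL,cv2.CHAIN_APPROX_NONE)[0],key=cv2.contourArea);rr=cv2.minAreaRect(cs);print(rr)
B=[onz("top",*b,.012) for b in cv2.boxPoints(rr)];print(np.round(B,4),"ctr",sum(B)/4)
```

```text
[np.float64(0.21), np.float64(0.212), np.float64(0.169), np.float64(0.172)]
c [0.52180794 0.15142907 0.115     ] 0.2939856419619015 0.2872858439565012
holder left front [-0.0068  0.0206  0.088 ]
holder right front [-0.0075 -0.0296  0.088 ]
holder tl [0.0827 0.0251 0.092 ]
holder tr [ 0.082  -0.0291  0.092 ]
insert fl [-0.0033  0.0183  0.086 ]
insert fr [-0.0055 -0.0177  0.086 ]
knob l [0.0775 0.007  0.114 ]
knob r [ 0.0752 -0.0178  0.114 ]
knob bl [0.0499 0.0091 0.114 ]
knob br [ 0.048  -0.0198  0.114 ]
1.6 [742. 337.] [659.  49.]
1.75 [758. 333.] [675.  45.]
1.9 [774. 328.] [691.  41.]
2.05 [789. 324.] [705.  38.]
2.2 [802. 320.] [719.  37.]
2.35 [814. 317.] [732.  35.]
2.5 [824. 314.] [742.  35.]
2.65 [832. 312.] [750.  36.]
jar etc fine; steel tray:
((296.99591064453125, 184.04507446289062), (38.38716125488281, 53.14448547363281), 5.19442892074585)
[[ 0.4653 -0.079   0.012 ]
 [ 0.6449 -0.0954  0.012 ]
 [ 0.6341 -0.2259  0.012 ]
 [ 0.4542 -0.2078  0.012 ]] ctr [ 0.54958611 -0.15202133  0.012     ]
```

```bash
sed -i 's/^CX,CY,YAW=.*/CX,CY,YAW=.5225,.1513,.29/' h.py
python3 -c "
from h import *
rows([(.0825,0,.29,0,'B'),(.0825,0,.18,0,'B'),(.0825,0,.122,0,'B')],-1)"
```

```text
[0.638,-0.844,-0.001,0.000,0.000,0.136,-1]  world [0.602 0.175 0.309]
[0.638,-0.844,0.274,0.000,0.000,0.136,-1]  world [0.602 0.175 0.199]
[0.638,-0.844,0.419,0.000,0.000,0.136,-1]  world [0.602 0.175 0.141]
```

```bash
python3 -m creep '[[[0.638,-0.844,0,0,0,0.136,-1],[0.638,-0.844,0,0,0,0.136,-1],[0.638,-0.844,0,0,0,0.136,-1],[0.638,-0.844,0,0,0,0.136,-1],[0.638,-0.844,0,0,0,0.136,-1],[0.638,-0.844,0,0,0,0.136,-1],[0.638,-0.844,0,0,0,0.136,-1],[0.638,-0.844,0,0,0,0.136,-1],[0.638,-0.844,0,0,0,0.136,-1],[0.638,-0.844,0.15,0,0,0.136,-1],[0.638,-0.844,0.274,0,0,0.136,-1],[0.638,-0.844,0.274,0,0,0.136,-1]]]'
python3 - <<'E'
from h import *
rows([(.0825,0,.13,0,'B'),(.0825,0,.115,0,'B'),(.0825,0,.10,0,'B')],-1)
s=ctrl.read_state();tip=s["ee_pos"]+R.from_rotvec(s["tcp_rot"]).apply([0,0,.019])
im=optics.snapshot("top");cv2.imwrite("raw_b7.png",im[:,:,::-1]);im2=optics.snapshot("scene");cv2.imwrite("raw_a7.png",im2[:,:,::-1])
print(proj("scene",tip),proj("scene",s["ee_pos"]),proj("top",tip))
u,v=proj("scene",tip)[0].astype(int)
g=im2.astype(int)[v-25:v+15,u-20:u+20]
for i,r in enumerate(g): print(v-25+i,"".join("#" if np.ptp(p)<22 and p.min()>90 else ("o" if np.ptp(p)<30 else ".") for p in r))
E
```

```text
clock: 15.55
ee_pos: [0.5982, 0.1748, 0.1937]
tcp_rot: [3.106, 0.465, -0.013]
contact_force: [0.8, -0.5, 0.1]
finger_gap: 0.0004
grip_force: 0.0
[0.009,0.002,0.112,-0.000,0.005,0.004,-1]  world [0.602 0.175 0.149]
[0.009,0.002,0.149,-0.000,0.005,0.004,-1]  world [0.602 0.175 0.134]
[0.010,0.002,0.187,-0.000,0.005,0.004,-1]  world [0.602 0.175 0.119]
[[310.99552592 162.55088854]] [[311.58104412 158.64852735]] [[193.15206479 161.51891282]]
137 .........#####oooooooooooooooo..........
138 .........o########oooooooooooo..........
139 .........##o#########oooooooo...........
140 .........###############ooooo...........
141 .........####################...........
142 ...........#################o...........
143 .............o##########oo##............
144 .................o##########............
145 ....................########............
146 .....................#######............
147 .....................######.............
148 ....................o######.............
149 ....................o######.............
150 ....................######o.............
151 ....................####
[... 441 characters left out ...]
.........................
162 ........................................
163 oo......................................
164 ####o...................................
165 #######oo...............................
166 ##########o.............................
167 ##########oo#oo.........................
168 ################oo......................
169 oo###############o#oo...................
170 oo#######o##o#########oo................
171 o#######################o#oo............
172 ##############ooo#####oo###o............
173 #############oooo##########o............
174 #####oo#####ooooooo########o............
175 ############oooooooo######o.............
176 ############oooooooooo####..............
```

```bash
python3 -m creep '[[[0.005,0,0.06,0,0.005,0,-1],[0.009,0,0.112,0,0.005,0,-1],[0.009,0,0.149,0,0.005,0,-1],[0.009,0,0.149,0,0.005,0,-1]]]'
python3 -m creep '[[[0,0,0.02,0,0,0,-1],[0,0,0.03,0,0,0,-1],[0,0,0.037,0,0,0,-1]]]'
python3 -m creep '[[[0,0,0.008,0,0,0,-1],[0,0,0.012,0,0,0,-1]]]'
```

```text
clock: 16.05
ee_pos: [0.6042, 0.1755, 0.1398]
tcp_rot: [-3.107, -0.458, -0.012]
contact_force: [0.3, -0.3, 0.6]
finger_gap: 0.0005
grip_force: 0.0
clock: 16.35
ee_pos: [0.6044, 0.1756, 0.1251]
tcp_rot: [-3.107, -0.456, -0.014]
contact_force: [-0.0, 0.1, -0.9]
finger_gap: 0.0003
grip_force: 0.0
clock: 16.55
ee_pos: [0.6042, 0.1756, 0.1199]
tcp_rot: [-3.107, -0.456, -0.012]
contact_force: [0.5, 0.0, -0.0]
finger_gap: 0.0002
grip_force: 0.0
```

```bash
python3 -m creep '[[[0,0,0,0,0,0,-1],[0,0,0,0,0,0,-1]]]'
python3 -m creep '[[[0,0,0.01,0,0,0,-1],[0,0,0.01,0,0,0,-1],[0,0,0.01,0,0,0,-1]]]'
python3 -m creep '[[[0,0,0.01,0,0,0,-1],[0,0,0.01,0,0,0,-1],[0,0,0.01,0,0,0,-1]]]'
```

```text
clock: 16.75
ee_pos: [0.6043, 0.1756, 0.1201]
tcp_rot: [-3.107, -0.456, -0.013]
contact_force: [-0.5, 0.4, -0.5]
finger_gap: 0.0003
grip_force: 0.0
clock: 17.05
ee_pos: [0.6042, 0.1756, 0.1159]
tcp_rot: [-3.107, -0.456, -0.012]
contact_force: [-0.2, 0.6, -0.6]
finger_gap: 0.0006
grip_force: 0.0
clock: 17.35
ee_pos: [0.6042, 0.1756, 0.1118]
tcp_rot: [-3.107, -0.456, -0.012]
contact_force: [0.3, 0.3, -0.3]
finger_gap: 0.0004
grip_force: 0.0
```

```bash
python3 -m creep '[[[0,0,0.01,0,0,0,-1],[0,0,0.01,0,0,0,-1],[0,0,0.01,0,0,0,-1]]]'
python3 -m creep '[[[0,0,0.008,0,0,0,-1],[0,0,0.008,0,0,0,-1],[0,0,0.008,0,0,0,-1]]]'
python3 -c "
from h import *
s=ctrl.read_state();print(s['contact_force'],Rc.inv().apply(s['ee_pos']-[CX,CY,0]))"
```

```text
clock: 17.65
ee_pos: [0.6043, 0.1756, 0.1079]
tcp_rot: [-3.107, -0.456, -0.012]
contact_force: [0.3, -0.1, -0.4]
finger_gap: 0.0004
grip_force: 0.0
clock: 17.95
ee_pos: [0.6043, 0.1756, 0.1047]
tcp_rot: [-3.107, -0.456, -0.012]
contact_force: [-0.5, 0.2, 0.1]
finger_gap: 0.0003
grip_force: 0.0
[-0.49418084  0.21378452  0.07359445] [ 8.53404801e-02 -8.30300545e-05  1.04678793e-01]
```

```bash
python3 -m creep '[[[-0.02,0,0,0,0,0,-1],[-0.04,0,0,0,0,0,-1],[-0.055,0,0,0,0,0,-1],[-0.055,0,0,0,0,0,-1]]]'
python3 -m creep '[[[-0.01,0,0,0,0,0,-1],[-0.02,0,0,0,0,0,-1],[-0.02,0,0,0,0,0,-1]]]'
```

```text
clock: 18.35
ee_pos: [0.5826, 0.1691, 0.1049]
tcp_rot: [-3.107, -0.456, -0.013]
contact_force: [-0.2, -0.3, 0.4]
finger_gap: 0.0005
grip_force: 0.0
clock: 18.65
ee_pos: [0.5753, 0.1669, 0.1046]
tcp_rot: [-3.107, -0.456, -0.012]
contact_force: [-0.4, -0.2, 0.2]
finger_gap: 0.0006
grip_force: 0.0
```

```bash
python3 -m creep '[[[0.03,0,0,0,0,0,-1],[0.07,0,0,0,0,0,-1],[0.07,0,0,0,0,0,-1],[0.07,0,0.01,0,0,0,-1],[0.07,0,0.02,0,0,0,-1],[0.07,0,0.02,0,0,0,-1]]]'
python3 -m creep '[[[0,0,0.008,0,0,0,-1],[0,0,0.01,0,0,0,-1],[0,0,0.01,0,0,0,-1]]]'
python3 -m creep '[[[0,0,0.008,0,0,0,-1],[0,0,0.01,0,0,0,-1],[0,0,0.01,0,0,0,-1]]]'
python3 -m creep '[[[-0.02,0,0,0,0,0,-1],[-0.04,0,0,0,0,0,-1],[-0.06,0,0,0,0,0,-1],[-0.06,0,0,0,0,0,-1]]]'
```

```text
clock: 19.25
ee_pos: [0.6017, 0.1749, 0.096]
tcp_rot: [-3.107, -0.456, -0.01]
contact_force: [-0.2, 0.2, 0.1]
finger_gap: 0.0006
grip_force: 0.0
clock: 19.55
ee_pos: [0.6024, 0.175, 0.0927]
tcp_rot: [-3.107, -0.456, -0.012]
contact_force: [-0.5, -0.2, 0.2]
finger_gap: 0.0006
grip_force: 0.0
clock: 19.85
ee_pos: [0.6025, 0.175, 0.0885]
tcp_rot: [-3.107, -0.456, -0.012]
contact_force: [0.4, -0.4, 0.6]
finger_gap: 0.0005
grip_force: 0.0
clock: 20.25
ee_pos: [0.5789, 0.168, 0.0889]
tcp_rot: [-3.107, -0.456, -0.013]
contact_force: [4.5, 0.6, -2.1]
finger_gap: 0.0003
grip_force: 1.7
```

```bash
python3 -m creep '[[[-0.02,0,0,0,0,0,-1],[-0.04,0,0,0,0,0,-1],[-0.06,0,0,0,0,0,-1],[-0.075,0,0,0,0,0,-1],[-0.08,0,0,0,0,0,-1]]]'
python3 -m creep '[[[-0.004,0,0,0,0,0,-1],[-0.008,0,0,0,0,0,-1],[-0.008,0,0,0,0,0,-1]]]'
```

```text
clock: 20.75
ee_pos: [0.5496, 0.159, 0.089]
tcp_rot: [-3.107, -0.456, -0.017]
contact_force: [8.1, 0.7, -2.1]
finger_gap: 0.0005
grip_force: 4.1
clock: 21.05
ee_pos: [0.5482, 0.1585, 0.0892]
tcp_rot: [-3.107, -0.456, -0.023]
contact_force: [17.4, 4.1, -7.2]
finger_gap: 0.0006
grip_force: 9.0
```

```bash
python3 -m creep '[[[0.02,0,0,0,0,0,-1],[0.1,0,0,0,0,0,-1],[0.1,0,-0.1,0,0,0,-1],[0.1,0,-0.22,0,0,0,-1],[0.05,0,-0.35,0,0,0,0.17],[-0.0,0,-0.45,0,0,0,0.17],[0,0,-0.45,0,0,0,0.17],[-0.5,0.5,-0.45,0,0,0,0.17],[-0.5,0.5,-0.45,0,0,0,0.17],[-0.5,0.5,-0.45,0,0,0,0.17],[-0.5,0.5,-0.45,0,0,0,0.17],[-0.5,0.5,-0.45,0,0,0,0.17]]]'
python3 - <<'E'
from h import *
crop("top",160,230,140,235,4,"b8.png");s=optics.snapshot("scene");cv2.imwrite("raw_a8.png",s[:,:,::-1])
im=cv2.imread("raw_b8.png")
cv2.imwrite("pics/v8.png",cv2.resize(im[140:235,150:245],(570,570),interpolation=cv2.INTER_CUBIC))
E
```

```text
clock: 22.25
ee_pos: [0.4245, -0.0637, 0.2665]
tcp_rot: [-3.107, -0.457, -0.011]
contact_force: [0.8, -0.6, 0.2]
finger_gap: 0.0551
grip_force: 0.0
```

View pics/v8.png

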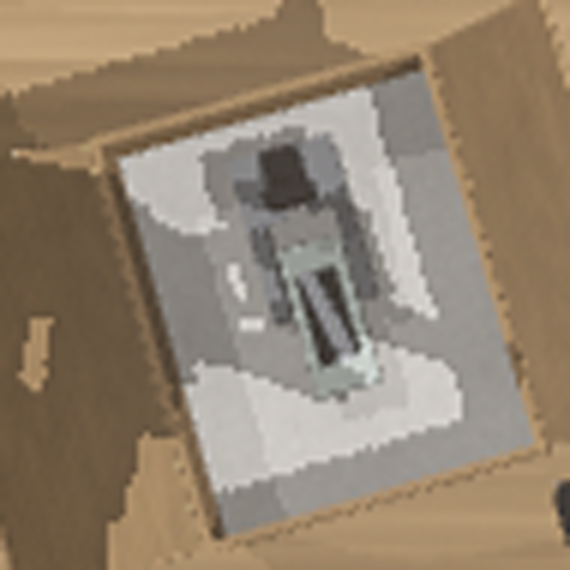

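The insert is out: its front end is at (315,395)–(380,380) and its rear at (280,255)–(335,240). Now for its pose and the grasp moves.

Run:
```python
from h import *
cc=lambda p:Rc.inv().apply(p-np.array([CX,CY,0])).round(4)
B=[onz("top",150+u/6-.4,140+v/6-.4,.086) for u,v in((317,397),(379,382),(280,253),(335,238))]
for b in B: print(cc(b))
m=sum(B)/4;print("centre",cc(m))
d=B[2]+B[3]-B[0]-B[1];print("yaw",np.arctan2(d[1],d[0]))
gx=-.027;gy=cc(m)[1]
print(ctrl.read_state()["joint_positions"].round(2))
k=.019 # pose() tip = TCP - k ; give TCP heights
rows([(gx,gy,.2665-k,0,"B"),(gx,gy,.15-k,0,"B"),(gx,gy,.062-k,0,"B")],.17)
```

```text
[-0.047   0.0193  0.086 ]
[-0.0486 -0.0138  0.086 ]
[0.0311 0.0174 0.086 ]
[ 0.0307 -0.0123  0.086 ]
centre [-0.0084  0.0026  0.086 ]
yaw 0.287365661392304
[-0.24 -0.04  1.72  0.    1.45  1.04]
[0.322,-0.458,0.003,0.000,-0.005,-0.002,0.17]  world [0.496 0.146 0.266]
[0.320,-0.458,0.294,0.000,-0.005,-0.002,0.17]  world [0.496 0.146 0.15 ]
[0.319,-0.458,0.514,0.000,-0.005,-0.002,0.17]  world [0.496 0.146 0.062]
```

```bash
python3 -m creep '[[[0.32,-0.458,0,0,0,0,0.17],[0.32,-0.458,0,0,0,0,0.17],[0.32,-0.458,0,0,0,0,0.17],[0.32,-0.458,0,0,0,0,0.17],[0.32,-0.458,0,0,0,0,0.17],[0.32,-0.458,0.1,0,0,0,0.17],[0.32,-0.458,0.2,0,0,0,0.17],[0.32,-0.458,0.294,0,0,0,0.17],[0.32,-0.458,0.35,0,0,0,0.17],[0.32,-0.458,0.40,0,0,0,0.17],[0.32,-0.458,0.42,0,0,0,0.17],[0.32,-0.458,0.42,0,0,0,0.17]]]'
python3 -m creep '[[[0,0,0.015,0,0,0,0.17],[0,0,0.03,0,0,0,0.17],[0,0,0.03,0,0,0,0.17]]]'
python3 -m creep '[[[0,0,0.012,0,0,0,0.17],[0,0,0.024,0,0,0,0.17],[0,0,0.024,0,0,0,0.17]]]'
python3 -c "
from h import *
s=ctrl.read_state();print(s['contact_force'],Rc.inv().apply(s['ee_pos']-[CX,CY,0]))"
```

```text
clock: 23.55
ee_pos: [0.4966, 0.1504, 0.099]
tcp_rot: [-3.107, -0.457, -0.009]
contact_force: [-0.3, 0.3, 0.2]
finger_gap: 0.055
grip_force: 0.0
clock: 23.85
ee_pos: [0.4971, 0.1502, 0.0876]
tcp_rot: [-3.107, -0.456, -0.012]
contact_force: [0.7, -0.8, 1.0]
finger_gap: 0.0548
grip_force: 0.0
clock: 24.15
ee_pos: [0.4971, 0.1501, 0.0777]
tcp_rot: [-3.107, -0.456, -0.011]
contact_force: [0.6, -0.2, 0.0]
finger_gap: 0.0551
grip_force: 0.0
[ 0.63589581 -0.24192323  0.0022113 ] [-0.02473099  0.00611809  0.07765663]
```

```bash
python3 -m creep '[[[0,0.009,0.012,0,0,0,0.17],[0,0.009,0.024,0,0,0,0.17],[0,0.009,0.024,0,0,0,0.17]]]'
python3 -m creep '[[[0,0,0.008,0,0,0,0.17],[0,0,0.008,0,0,0,0.17],[0,0,0.008,0,0,0,0.17]]]'
python3 -m creep '[[[0,0,0.008,0,0,0,0.17],[0,0,0.008,0,0,0,0.17],[0,0,0.008,0,0,0,0.17]]]'
```

```text
clock: 24.45
ee_pos: [0.4982, 0.1466, 0.068]
tcp_rot: [-3.107, -0.456, -0.011]
contact_force: [-0.2, -0.4, 0.0]
finger_gap: 0.0552
grip_force: 0.0
clock: 24.75
ee_pos: [0.4985, 0.1468, 0.0655]
tcp_rot: [-3.107, -0.456, -0.012]
contact_force: [0.1, -0.3, 0.2]
finger_gap: 0.0549
grip_force: 0.0
clock: 25.05
ee_pos: [0.4985, 0.1468, 0.0622]
tcp_rot: [-3.107, -0.456, -0.012]
contact_force: [-0.6, 0.3, 0.4]
finger_gap: 0.0551
grip_force: 0.0
```

Now close on the insert.

```bash
python3 -m creep '[[[0,0,0.006,0,0,0,0.17],[0,0,0.006,0,0,0,-1],[0,0,0.006,0,0,0,-1],[0,0,0.006,0,0,0,-1],[0,0,0.006,0,0,0,-1],[0,0,0.006,0,0,0,-1]]]' 15
```

```text
clock: 25.65
ee_pos: [0.4985, 0.1468, 0.0599]
tcp_rot: [-3.107, -0.456, -0.013]
contact_force: [0.2, 0.5, 0.4]
finger_gap: 0.0338
grip_force: 15.0
```

```bash
python3 -m creep '[[[0,0,-0.02,0,0,0,-1],[0,0,-0.05,0,0,0,-1],[0,0,-0.1,0,0,0,-1],[0,0,-0.16,0,0,0,-1],[0,0,-0.23,0,0,0,-1],[0,0,-0.3,0,0,0,-1],[0,0,-0.37,0,0,0,-1],[0,0,-0.42,0,0,0,-1],[0,0,-0.45,0,0,0,-1],[0,0,-0.45,0,0,0,-1]]]' 25
python3 - <<'E'
from h import *
s=ctrl.read_state();p0=s["ee_pos"];r0=R.from_rotvec(s["tcp_rot"])
off=-.0185 # insert centre relative to grip along tool x: centre -.0084, grip x now
gx=Rc.inv().apply(p0-[CX,CY,0])[0];print("grip x",gx);off=-.0084-gx
# tray: tool x along tray long axis, yaw -.091 ; centre of insert at tray centre
yaw=-.091;r=R.from_euler("z",yaw)*R.from_euler("x",np.pi)
t=np.array([.5496,-.152,0])
for z in(.24,.10,.0):
    p=t-r.apply([off,0,0])+[0,0,z];d=r0.inv().apply(p-p0)/.4;w=(r0.inv()*r).as_rotvec()/(np.pi/2);print(d.round(3),w.round(3),p.round(3))
E
```

```text
clock: 26.65
ee_pos: [0.4975, 0.1465, 0.2417]
tcp_rot: [-3.107, -0.456, -0.017]
contact_force: [-0.6, 0.3, -0.8]
finger_gap: 0.0334
grip_force: 25.0
grip x -0.025288033195044756
[-0.129  0.736  0.003] [-0.001 -0.007  0.244] [ 0.533 -0.15   0.24 ]
[-0.133  0.736  0.353] [-0.001 -0.007  0.244] [ 0.533 -0.15   0.1  ]
[-0.136  0.736  0.603] [-0.001 -0.007  0.244] [ 0.533 -0.15   0.   ]
```

```bash
python3 -m creep '[[[-0.03,0.06,0,0,0,0,-1],[-0.05,0.16,0,0,0,0.06,-1],[-0.08,0.27,0,0,0,0.12,-1],[-0.1,0.38,0,0,0,0.18,-1],[-0.12,0.49,0,0,0,0.244,-1],[-0.13,0.6,0,0,0,0.244,-1],[-0.13,0.68,0,0,0,0.244,-1],[-0.13,0.736,0,0,0,0.244,-1],[-0.13,0.736,0.08,0,0,0.244,-1],[-0.131,0.736,0.17,0,0,0.244,-1],[-0.132,0.736,0.27,0,-0.007,0.244,-1],[-0.133,0.736,0.353,0,-0.007,0.244,-1]]]'
python3 - <<'E'
from h import *
im=optics.snapshot("top");cv2.imwrite("raw_b9.png",im[:,:,::-1])
s=ctrl.read_state();p0=s["ee_pos"];r0=R.from_rotvec(s["tcp_rot"])
r=R.from_euler("z",-.091)*R.from_euler("x",np.pi);t=np.array([.5496,-.152,0])
for z in(.05,.02,.0,-.005):
    p=t-r.apply([.0169,0,0])+[0,0,z];d=r0.inv().apply(p-p0)/.4;w=(r0.inv()*r).as_rotvec()/(np.pi/2);print(d.round(3),w.round(3))
print(s["ee_pos"],s["grip_force"],s["joint_positions"].round(2))
E
```

```text
clock: 27.85
ee_pos: [0.5307, -0.1502, 0.0953]
tcp_rot: [-3.137, 0.144, 0.01]
contact_force: [0.4, -1.7, -0.5]
finger_gap: 0.0337
grip_force: 25.0
[0.012 0.002 0.1  ] [-0.002  0.008 -0.001]
[0.013 0.002 0.175] [-0.002  0.008 -0.001]
[0.014 0.002 0.225] [-0.002  0.008 -0.001]
[0.014 0.002 0.238] [-0.002  0.008 -0.001]
[ 0.5285052  -0.14941739  0.09018484] 24.99231845140457 [-0.34  0.4   1.62 -0.    1.13  1.32]
```

```bash
python3 -m creep '[[[0.01,0,0.06,0,0,0,-1],[0.013,0,0.11,0,0,0,-1],[0.013,0,0.15,0,0,0,-1],[0.013,0,0.17,0,0,0,-1],[0.013,0,0.17,0,0,0,-1],[0.013,0,0.17,0,0,0,-1]]]'
python3 -m creep '[[[0,0,0.01,0,0,0,-1],[0,0,0.01,0,0,0,-1],[0,0,0.01,0,0,0,-1]]]'
python3 -m creep '[[[0,0,0.01,0,0,0,-1],[0,0,0.01,0,0,0,-1],[0,0,0.01,0,0,0,-1]]]'
python3 -c "
from h import *
s=ctrl.read_state();print(s['contact_force'],s['ee_pos'])"
```

```text
clock: 28.5
ee_pos: [0.5371, -0.1511, 0.0311]
tcp_rot: [-3.138, 0.144, 0.004]
contact_force: [0.0, 0.1, -0.4]
finger_gap: 0.0339
grip_force: 25.0
clock: 28.8
ee_pos: [0.5369, -0.151, 0.0266]
tcp_rot: [-3.138, 0.144, 0.005]
contact_force: [0.1, -0.3, -0.4]
finger_gap: 0.0336
grip_force: 25.0
clock: 29.1
ee_pos: [0.5368, -0.1509, 0.0222]
tcp_rot: [-3.137, 0.144, 0.006]
contact_force: [-0.1, -0.5, -0.4]
finger_gap: 0.0334
grip_force: 25.0
[-0.0889681  -0.5116317  -0.39234632] [ 0.53675439 -0.15094922  0.02221783]
```

```bash
python3 -m creep '[[[0,0,0.015,0,0,0,-1],[0,0,0.03,0,0,0,-1],[0,0,0.045,0,0,0,-1],[0,0,0.045,0,0,0,-1],[0,0,0.045,0,0,0,-1]]]'
python3 -m creep '[[[0,0,0.008,0,0,0,-1],[0,0,0.008,0,0,0,-1],[0,0,0.008,0,0,0,-1]]]'
python3 -m creep '[[[0,0,0.008,0,0,0,-1],[0,0,0.008,0,0,0,-1],[0,0,0.008,0,0,0,-1]]]'
python3 -m creep '[[[0,0,0.006,0,0,0,-1],[0,0,0.006,0,0,0,-1],[0,0,0.006,0,0,0,-1]]]'
```

```text
clock: 29.6
ee_pos: [0.5367, -0.1509, 0.0041]
tcp_rot: [-3.137, 0.144, 0.006]
contact_force: [-0.1, -0.6, 0.2]
finger_gap: 0.0337
grip_force: 25.0
clock: 29.9
ee_pos: [0.5368, -0.1509, 0.0012]
tcp_rot: [-3.137, 0.144, 0.005]
contact_force: [0.0, -0.3, -0.5]
finger_gap: 0.0338
grip_force: 25.0
clock: 30.2
ee_pos: [0.5367, -0.1509, -0.0021]
tcp_rot: [-3.137, 0.144, 0.005]
contact_force: [0.7, -0.5, -0.5]
finger_gap: 0.0337
grip_force: 25.0
clock: 30.5
ee_pos: [0.5367, -0.1509, -0.0045]
tcp_rot: [-3.137, 0.144, 0.005]
contact_force: [-0.2, -0.3, -0.0]
finger_gap: 0.0335
grip_force: 25.0
```

```bash
python3 -m creep '[[[0,0,0.005,0,0,0,-1],[0,0,0.005,0,0,0,-1],[0,0,0.005,0,0,0,-1]]]'
python3 -m creep '[[[0,0,0.003,0,0,0,-1],[0,0,0.003,0,0,0,-1],[0,0,0.003,0,0,0,-1]]]'
```

```text
clock: 30.8
ee_pos: [0.537, -0.151, -0.0062]
tcp_rot: [-3.138, 0.144, 0.004]
contact_force: [-0.6, 0.8, 4.4]
finger_gap: 0.0333
grip_force: 25.0
clock: 31.1
ee_pos: [0.5371, -0.151, -0.0064]
tcp_rot: [-3.138, 0.144, 0.003]
contact_force: [-5.3, 1.9, 17.8]
finger_gap: 0.0338
grip_force: 25.0
```

```bash
python3 -m creep '[[[0,0,-0.003,0,0,0,-1],[0,0,-0.003,0,0,0,-1],[0,0,-0.003,0,0,0,0.17],[0,0,-0.003,0,0,0,0.17],[0,0,-0.003,0,0,0,0.17],[0,0,-0.003,0,0,0,0.17],[0,0,-0.03,0,0,0,0.17],[0,0,-0.1,0,0,0,0.17],[0,0,-0.2,0,0,0,0.17],[0,0,-0.35,0,0,0,0.17],[0,0,-0.5,0,0,0,0.17],[0,0,-0.6,0,0,0,0.17]]]'
python3 -m creep '[[[0,0.6,-0.1,0,0,0,0.17],[0,0.6,-0.1,0,0,0,0.17],[0,0.6,-0.1,0,0,0,0.17],[0,0.6,-0.1,0,0,0,0.17],[0,0.6,-0.1,0,0,0,0.17],[0,0.6,-0.1,0,0,0,0.17],[0,0.6,-0.1,0,0,0,0.17],[0,0.6,-0.1,0,0,0,0.17],[0,0.6,-0.1,0,0,0,0.17]]]'
python3 - <<'E'
from h import *
im=optics.snapshot("top");cv2.imwrite("raw_b10.png",im[:,:,::-1]);b=cv2.cvtColor(im,cv2.COLOR_RGB2BGR)
d=cv2.absdiff(cv2.imread("raw_b6.png"),b).max(2)[150:220,268:325]>30
g=d.astype(np.uint8)*255;ys,xs=np.nonzero(d)
print("\n".join("".join("#" if v else "." for v in r) for r in d[::2]))
cs=max(cv2.findContours(g,cv2.RETR_EXTERNAL,cv2.CHAIN_APPROX_NONE)[0],key=cv2.contourArea);(u,v),wh,a=cv2.minAreaRect(cs)
p=onz("top",u+268,v+150,.02);print(p,wh,"in tray",R.from_euler("z",.091).apply(p-[.5496,-.152,0]))
# flaps: changed since earlier picture?
print("flap change px",(cv2.absdiff(cv2.imread("raw_b6.png"),b).max(2)[130:250,135:180]>40).sum(), (cv2.absdiff(cv2.imread("raw_b6.png"),b).max(2)[130:220,225:258]>40).sum(),ctrl.read_state()["clock"])
E
```

```text
clock: 32.3
ee_pos: [0.537, -0.151, 0.2254]
tcp_rot: [-3.138, 0.144, 0.004]
contact_force: [1.4, 0.2, 0.1]
finger_gap: 0.0551
grip_force: 0.0
clock: 33.2
ee_pos: [0.516, -0.389, 0.2626]
tcp_rot: [-3.138, 0.142, 0.005]
contact_force: [-0.3, 0.3, 0.7]
finger_gap: 0.0553
grip_force: 0.0
........#############....................................
##########################...............................
#############################............................
####....##....####.##########............................
####...###...###########.#######.........................
######.###...################............................
##########...################............................
#########....###################.........................
#########...##########################...................
.......##...############################.................
............#################.#########..................
......................####.######...###..................
.....................#######....#..#.....................
.....................#######...####......................
...
[... 666 characters left out ...]
..........................
.........................................................
.........................................................
.........................................................
.........................................................
.........................................................
.........................................................
.........................................................
.........................................................
.........................................................
[ 0.60549409 -0.11914693  0.02      ] (49.325599670410156, 30.912336349487305) in tray [0.05267731 0.03779648 0.02      ]
flap change px 2429 435 33.25
```

```bash
python3 -c "
from station import ctrl
print(ctrl.hand_in())"
```

```text
the job is handed in; nothing more can be done
None
```

I handed the job in at about 33 s of the 72 s allowed. Both flaps are folded back (about 2.2 and 2.6 rad by camera), and the insert was ejected and lowered onto the steel tray's floor before release. `hand_in` gave no verdict, and after release I confirmed the insert's position only from pixel differences, not by viewing a picture.

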